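Stand tagged drive modules in the pass and reject nests

TASK

Sort two jar-tester drive modules by tag: stand the green-tagged one, which lies on its back on the bench, on a long edge fully down in the green pass nest, and move the red-tagged one from its blue stand to stand likewise in the red reject nest; let go of both. The lying one cannot go in the way it is first picked up, so lean it on the rest and take it again by its upper edge. Leave the glassware, bottles and other things where they are.

Things in the scene. Friction and masses are not known exactly. Their poses are not given: they have to be found in the camera images.
- module_pass: Flat white module, green tag stripes on its face and long edges. Box 140 (x) x 110 (y) x 26 mm (z), 0.22-0.45 kg; at first lies on its back, face (+z) up. Mid-face stands a black grip bar, 64 mm along x, 16 thick (y), z = 26 to 56 mm. Origin: centre of the back. Too wide to grip across x or y: hold it by the bar, or across its 26 mm thickness.
- module_reject: Flat white module, red tag stripes on its face and long edges. Box 140 (x) x 110 (y) x 26 mm (z), 0.22-0.45 kg; at first stands on a long edge in the blue stand, y axis up. Mid-face stands a black grip bar, 64 mm along x, 16 thick (y), z = 26 to 56 mm. Origin: centre of the back. Too wide to grip across x or y: hold it by the bar, or across its 26 mm thickness.
- module_pass_center (a point): Centre of the green-tagged module's box, 13 mm above its origin along its z; same axes.
- module_reject_center (a point): Centre of the red-tagged module's box, 13 mm above its origin along its z; same axes.
- dock_pass: Pass nest: fixed green slot on a grey foot 190 x 90 mm. Origin: centre of the foot's underside, z up, x along the slot. Slot 150 mm long (x), 30 wide (y), floor at z = 10, straight walls to z = 40, flared lips to z = 51 mm. A module stands in it on a long edge, facing either way; seated, its centre is at z = 65, its upper edge at 120 mm.
- dock_reject: Reject nest: fixed red slot on a grey foot 190 x 90 mm. Origin: centre of the foot's underside, z up, x along the slot. Slot 150 mm long (x), 30 wide (y), floor at z = 10, straight walls to z = 40, flared lips to z = 51 mm. A module stands in it on a long edge, facing either way; seated, its centre is at z = 65, its upper edge at 120 mm.
- test_stand: Fixed blue stand in which the red-tagged module stands at the start. Same shape and axes as the nests (slot floor at z = 10 mm, foot 190 x 90 mm), but its slot is 28 mm wide.
- easel: Fixed leaning rest on a blue foot (150 x 125 x 10 mm), aluminium lip and rails; a module leans on it at 45 degrees, a long edge on the lip, its back on the rails, its face to -y and up. Origin: under the foot, z up, x along the lip. The upper 35 mm of the module's back is free, as is the space between the rails.
- easel_corner (a point): Middle of the rest's inner corner line, where lip and rails meet, at (0, -30, 35) mm from the rest's origin, same axes. From it two rails (14 mm wide, at x = -53 and +53 mm) rise to +y and +z at 45 degrees for 75 mm; the lip (150 mm along x) rises to -y and +z at 45 degrees for 22 mm.
- jar_amber: Brown jar with white lid, 72 mm across, 90 tall (bystander). Origin: centre of its underside.
- beaker: Clear glass cup, 64 mm across, 70 tall (bystander). Origin: centre of its underside.
- wash_bottle: White bottle with green cap, 66 mm across, 170 tall (bystander). Origin: centre of its underside.
- tip_box: Blue box 120 x 80 x 60 mm (bystander). Origin: centre of its underside.
- screwdriver: Screwdriver lying on the bench (bystander). Origin: at its middle.
- reagent: Brown bottle with black cap, 80 mm across, 160 tall (bystander). Origin: centre of its underside.
Things that resemble listed ones, but are neither listed nor needed, are in the scene too. Leave any pink or purple look-alike of the dock_pass alone. What is shaped like the module_reject but yellow is not meant.

How it is judged:
At the end, for the whole second after the job is handed in: Green-tagged module in the green nest, red-tagged in the red nest: each centre within 12 mm along and 10 mm across the slot and 7 mm of the seated height (65 mm above the nest's origin), long edge along the slot within 0.15 rad, upright within 0.2 rad, at rest (x of module_pass_center in the frame of dock_pass between -0.012 and 0.012 m and y of module_pass_center in the frame of dock_pass between -0.01 and 0.01 m and z of module_pass_center in the frame of dock_pass between 0.058 and 0.072 m and angle between the x axis of module_pass and the x axis of dock_pass, either way round below 0.15 rad and angle between the z axis of module_pass and the y axis of dock_pass, either way round below 0.2 rad and linear speed of each of module_pass, module_reject below 0.02 m/s and angular speed of each of module_pass, module_reject below 0.2 rad/s and x of module_reject_center in the frame of dock_reject between -0.012 and 0.012 m and y of module_reject_center in the frame of dock_reject between -0.01 and 0.01 m and z of module_reject_center in the frame of dock_reject between 0.058 and 0.072 m and angle between the x axis of module_reject and the x axis of dock_reject, either way round below 0.15 rad and angle between the z axis of module_reject and the y axis of dock_reject, either way round below 0.2 rad); the robot touches nothing.
It fails at once if a bystander (jar, cup, bottle, box or screwdriver) is moved more than 30 mm (distance of any of jar_amber, beaker, wash_bottle, tip_box, screwdriver, reagent from where it was at the start of the episode above 0.03 m).
It also fails if it takes over 72 s, if anything falls off the work surface, if the arm or the gripper's body presses on something with over 40 N, if the wrist force passes 120 N, or if a joint passes its speed limit or range.

ROBOT

A 7-joint arm with a two-finger parallel gripper is mounted at the origin on the work surface. World frame = base frame: x ahead of the robot, y to its left, z up, the work surface at z = 0. Lengths are in m, angles in rad, forces in N, time in s.
With the tool pointing down it reaches from about 0.4 to 0.85 m from the base axis. Payload 4.5 kg.
Tool frame: the origin (TCP) lies midway between the tips of the shut fingers; the grasp point (between the pads) lies 19 mm behind it; z points along the fingers, y is the line along which they close (so a half turn about z gives the same grasp; the last joint's range is limited). The gripper opens to 88 mm and grips with 3 to 60 N. Pads are 18 mm wide; open, the fingers measure 123 mm over their backs; the gripper's body (75 mm by 187 mm) begins 45 mm behind the grasp point.
Start: joints at [-1.28, 0.689, -0.195, 1.565, 0.157, 0.902, -0.215], TCP at [0.159, 0.605, 0.239] pointing down, gripper open.
Joint ranges: [-3.01, 3.01], [-0.46, 2.08], [-1.47, 1.51], [0.13, 2.56], [-1, 4.14], [0.04, 2.09], [-2.66, 2.66]. Speed limits (rad/s): [2.57, 2.57, 3.14, 3.14, 3.14, 3.14, 3.14].

INTERFACE

Orientations are given as a unit quaternion [x, y, z, w].
In Python, from plant import sensors, eyes, finish_job gives the robot as it stands.
- The arm moves only by the tool send_rows, never from a script. Its argument "rows" is text: rows parted by semicolons, each of 4 numbers parted by spaces: the shift along the tool's x, y, z normalised to -1 to 1, where 1 is 30 cm, then the turn about the tool's z normalised to -1 to 1, where 1 is 2 pi rad. A call has 1 to 10 rows; each row is the pose to reach, as a shift and turn from the pose commanded when the call began, along the tool's axes at that moment, turning the shorter way round; what a row does not reach only later rows make up. A row lasts 1/12 s, in which the tool goes at most 41.7 mm and 7.16 degrees, less where a joint would pass 70% of its speed; a pose out of reach is approached as far as the arm can. A call with a number of a shift or a turn outside -1 to 1 is refused whole. A call with a gripper value outside its range is refused whole. "jaw" is the closure, from -1 (fully open) to 1 (shut), set as the call begins (left out, the last holds). The fingers move at their own pace and stop on an object; "force" is the grip in N (left out, the last holds). Time passes only in rows, so rows that repeat a pose let the fingers close. It gives the time, the measured TCP pose, the force, the opening and the grip force at its end, in the units of the state.
- sensors.get_state(): the state, without advancing time (a new reading comes with each control period).
- eyes.snapshot(name): name is "scene" or "top"; returns (picture, depth): 400x640x3 uint8, red, green, blue; 400x640 float32, m along the optical axis (not along the pixel's ray), 0 where there is no reading.
- eyes.calibration(name): a dict with "fov_y" (degrees; the focal length in pixels is half the picture's height over the tangent of half this angle, whatever the lens; pixels are square), "cx", "cy" (the principal point, pixels), "world_from_camera" (4x4, takes a point from camera to world coordinates). Camera axes: x right, y down, z forward; pixel columns grow to the right and rows downward; lengths in m; the calibration is good to about 2 mm. A picture is of the moment at which its call begins. calibration takes no time and is no camera call.
- finish_job(): hands the job in; it is judged then, once.
The state is a dict: "clock": time; "q": joint angles; "qd": joint speeds; "joint_torque": joint torques, N m; "tool_pos": TCP position; "eef_rot": TCP orientation; "contact_force": force on the tool from outside, world axes, zero at the start; "moment": the same for the moment, N m; "opening": opening from 0.0 (shut) to 1.0 (fully open); "finger_force": force on a finger pad.
Only numpy, scipy, OpenCV 4.12 (cv2) and the standard library are available. Lean on these libraries where they do the work, as an engineer would, in place of code of your own. Each camera call takes 0.05 s, during which the arm holds its last target. There are 200 camera calls.

## Working session

There is one attempt and no reset: what is moved stays moved. The work goes in short steps, Python scripts to look and compute and a tool call to move; the robot and the scene stay as the last step left them, time stands still between calls to the robot, and variables do not carry over. Pictures are saved under pics/ and viewed, at most 10 in all, crops included, and the job is handed in when it is done.

Besides the shell and the picture viewer there is one more tool, called after "Call:" by a JSON object that holds its "method" and its "body". send_rows: Moves the arm, as the interface text tells. Scaled input: -1 to 1 covers 30 cm each way for a shift and 2 pi rad each way for a turn. Its arguments: {"type":"object","properties":{"rows":{"type":"string"},"jaw":{"type":"number"},"force":{"type":"number"}},"required":["rows"]}

```bash
mkdir -p pics; ls
python3 - <<'E'
from plant import sensors, eyes
import cv2, numpy as np
s=sensors.get_state(); print({k:np.round(v,3) for k,v in s.items()})
for n in("scene","top"):
    p,d=eyes.snapshot(n); cv2.imwrite(f"pics/{n}0.png",p[:,:,::-1]); np.save(f"{n}_d.npy",d); np.save(f"{n}_p.npy",p)
    c=eyes.calibration(n); print(n,c["fov_y"],c["cx"],c["cy"],np.round(c["world_from_camera"],4).tolist(), {k for k in c})
E
```

```text
pics
{'clock': np.float64(0.0), 'q': array([-1.28 ,  0.69 , -0.195,  1.566,  0.157,  0.902, -0.215]), 'qd': array([-0.002, -0.   , -0.   ,  0.001,  0.002,  0.   , -0.   ]), 'joint_torque': array([-1.0000e-03, -5.2756e+01, -1.2670e+00, -1.5343e+01, -5.3000e-02,
        7.0000e-03,  0.0000e+00]), 'tool_pos': array([0.159, 0.604, 0.238]), 'eef_rot': array([ 0.128,  0.992, -0.001, -0.   ]), 'contact_force': array([ 0.782, -0.315, -0.051]), 'moment': array([ 0.021, -0.006,  0.   ]), 'finger_force': np.float64(0.0), 'opening': np.float64(0.997)}
scene 53.88251926966733 319.4708545259422 198.5536486162534 [[0.1726, 0.5579, -0.8117, 1.8252], [0.9847, -0.1176, 0.1286, -0.1694], [-0.0237, -0.8215, -0.5697, 0.9981], [0.0, 0.0, 0.0, 1.0]] {'cy', 'world_from_camera', 'cx', 'fov_y'}
top 57.88596430903515 323.98417474915317 195.89553473491753 [[0.1111, -0.9718, 0.2082, 0.1793], [-0.9938, -0.1089, 0.0223, 0.006], [0.001, -0.2094, -0.9778, 1.623], [0.0, 0.0, 0.0, 1.0]] {'cy', 'world_from_camera', 'cx', 'fov_y'}
```

View pics/scene0.png

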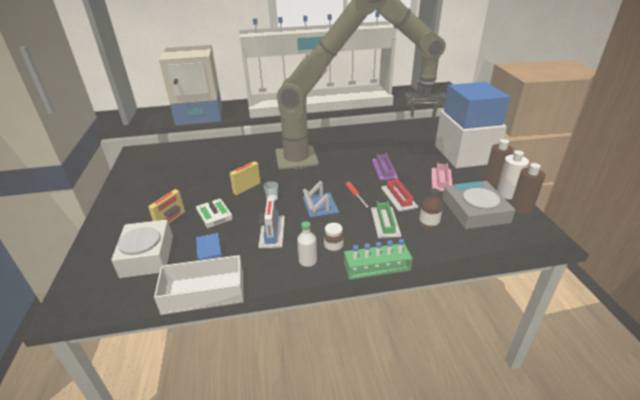

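View pics/top0.png

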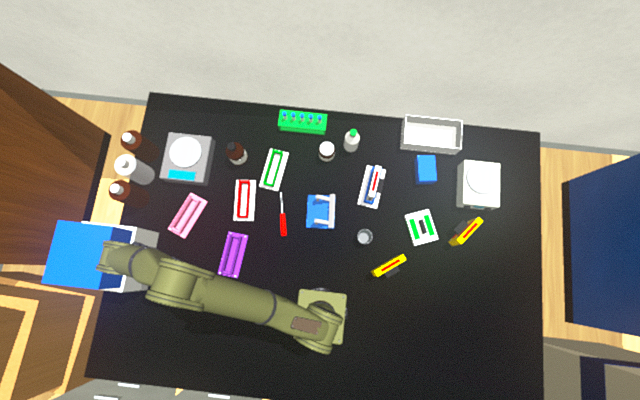

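The scene view (pixels u,v) shows the lying green module (213,212), the red one in its blue stand (271,220), the easel (320,202), the green nest (387,218) and the red nest (400,193). The same things in the top view:

| Thing | Top pixel |
|---|---|
| Green module | 422,227 |
| Red module in stand | 372,185 |
| Easel | 320,211 |
| Green nest | 273,169 |
| Red nest | 244,200 |

- **Could be mistaken for the red module:** two yellow boxes with a red stripe at top (389,265) and (466,231).
- **Could be mistaken for the green nest:** the pink nest (187,215), the purple nest (233,254) and the green tube rack (303,121).

I'll check these choices in one close crop and measure the poses in the same step.

```bash
cat > h.py <<'E'
import numpy as np, cv2
from plant import sensors, eyes
def cloud(name, p=None, d=None):
    if p is None: p,d=eyes.snapshot(name)
    c=eyes.calibration(name); f=200/np.tan(np.radians(c["fov_y"]/2))
    v,u=np.mgrid[:400,:640]
    P=np.stack([(u-c["cx"])/f*d,(v-c["cy"])/f*d,d,np.ones_like(d)],-1)@np.array(c["world_from_camera"]).T
    P[d<=0]=np.nan
    return P[...,:3],p,cv2.cvtColor(p,cv2.COLOR_RGB2HSV)
def rect(xy):
    (c,s,a)=cv2.minAreaRect(np.float32(xy*1000))
    m=np.median(xy,0)*1000; w=np.linalg.eigh(np.cov(xy.T))[1][:,1]
    return f"n{len(xy)} rectc {np.round(c,1)} size {np.round(s,1)} ang {a:.1f} | mean {np.round(xy.mean(0)*1000,1)} pca-axis {np.degrees(np.arctan2(w[1],w[0]))%180:.1f}"
E
python3 - <<'E'
from h import *
C={n:cloud(n,np.load(n+"_p.npy"),np.load(n+"_d.npy")) for n in("top","scene")}
p=C["top"][1]
a=cv2.resize(p[145:270,200:350],(600,500),interpolation=cv2.INTER_CUBIC)
b=cv2.resize(p[160:260,345:445],(200*2,400),interpolation=cv2.INTER_CUBIC)
im=np.zeros((560,800,3),np.uint8)
im[:375,:450]=cv2.resize(p[145:270,200:350],(450,375),interpolation=cv2.INTER_CUBIC)
im[:350,450:]=cv2.resize(p[160:260,350:450],(350,350),interpolation=cv2.INTER_CUBIC)
q=C["scene"][1]
im[375:,:]=cv2.resize(q[175:250,190:435],(800,185),interpolation=cv2.INTER_CUBIC)
cv2.imwrite("pics/crop1.png",im[:,:,::-1])
T=C["top"][0]; ctr={k:T[v,u] for k,(u,v) in dict(passm=(422,227),stand=(372,185),easel=(320,211),dpass=(273,169),drej=(244,200)).items()}
for k,c in ctr.items(): print(k,np.round(c,3))
for n,(P,_,H) in C.items():
  for k,c in ctr.items():
    R=np.hypot(P[...,0]-c[0],P[...,1]-c[1])<.14
    h,s,v=[H[...,i] for i in range(3)]; z=P[...,2]
    col=s>90
    g=col&(h>40)&(h<85); r=col&((h<8)|(h>172)); b=col&(h>95)&(h<125)
    for lab,m in dict(all=z>.005,top=(z>.112)&(z<.128),mod=(z>.018)&(z<.034),bar=(z>.045)&(z<.062),g=g,r=r,b=b,glip=g&(z>.035),rlip=r&(z>.035)).items():
      if (k,lab) in [("passm","mod"),("passm","bar"),("passm","g"),("stand","top"),("stand","b"),("easel","b"),("easel","all"),("dpass","glip"),("dpass","all"),("drej","rlip"),("drej","all")]:
        m=m&R
        if m.sum()>5: print(n,k,lab,rect(P[m][:,:2]),"z",np.round(np.percentile(z[m],[5,50,95]),3))
E
```

```text
passm [ 0.424 -0.399  0.05 ]
stand [ 0.57  -0.159  0.12 ]
easel [0.452 0.053 0.008]
dpass [0.621 0.29  0.019]
drej [0.463 0.402 0.01 ]
top passm mod n697 rectc [ 428.1 -428.7] size [165.3 165.7] ang 21.3 | mean [ 428.8 -399.4] pca-axis 29.2 z [0.021 0.026 0.032]
top passm bar n73 rectc [ 418.3 -457.9] size [160.1  60.9] ang 81.7 | mean [ 426.3 -419. ] pca-axis 80.0 z [0.047 0.054 0.06 ]
top passm g n207 rectc [ 427.2 -395.2] size [ 91.2 104.7] ang 20.2 | mean [ 426.9 -399. ] pca-axis 113.6 z [0.018 0.027 0.032]
top stand top n197 rectc [ 590.8 -166. ] size [ 26.8 139. ] ang 81.7 | mean [ 590.9 -165.6] pca-axis 171.5 z [0.114 0.12  0.125]
top stand b n102 rectc [ 601.9 -169.8] size [ 48.4 185.6] ang 78.9 | mean [ 572.9 -155.2] pca-axis 178.0 z [0.023 0.044 0.068]
top easel all n1076 rectc [448.4  53.3] size [273.2 266.3] ang 11.6 | mean [451.1  52.1] pca-axis 180.0 z [0.005 0.011 0.065]
top easel b n685 rectc [452.2  52.7] size [162.8 136. ] ang 6.0 | mean [444.4  67.4] pca-axis 11.7 z [-0.001  0.01   0.017]
top dpass all n1092 rectc [621.9 290.9] size [267.4 278.4] ang 39.5 | mean [613.5 299.5] pca-axis 157.5 z [0.005 0.012 0.051]
top dpass glip n118 rectc [623.8 290.1] size [ 45.  166.6] ang 82.5 | mean [625.8 293. ] pca-axis 171.6 z [0.036 0.043 0.053]
top drej all n1090 rectc [466.2 400.4] size [270.3 266.5] ang 6.4 | mean [471.5 393.5] pca-axis 164.7 z [0.006 0.012 0.051]
top drej rlip n140 rectc [466.9 402.9] size [166.6  47.1] ang 5.4 | mean [470.5 405.5] pca-axis 4.8 z [0.036 0.043 0.054]
```

View pics/crop1.png

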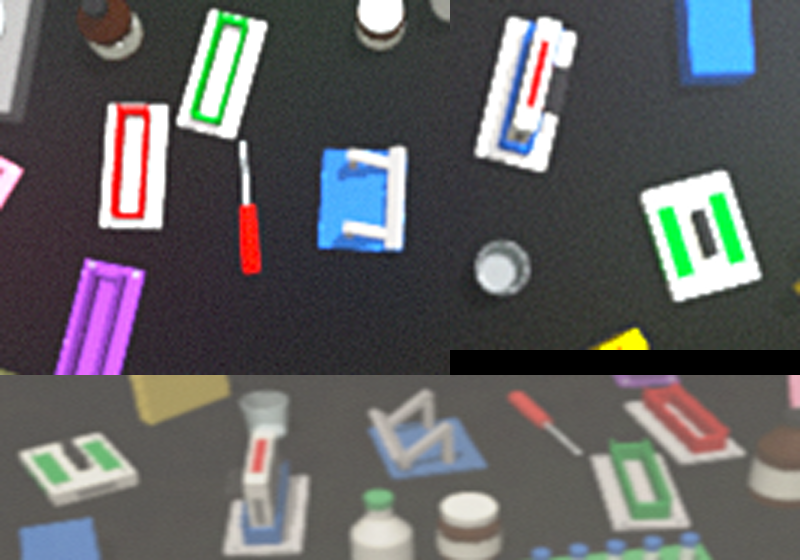

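The crop confirms the choices: red nest with a white foot (135,165), green nest (222,72), easel with its lip on the right, red-striped white module in the blue stand (530,95) and the lying green-striped module (702,235). Next I'll refine the poses by fitting silhouettes.

```bash
cat > fit.py <<'E'
from h import *
from scipy.optimize import minimize
S=np.sqrt(.5)
def box(x0,x1,y0,y1,z0,z1): return np.array([[x,y,z] for x in(x0,x1) for y in(y0,y1) for z in(z0,z1)])/1000
def slab(x0,x1,a,d): # in easel plane from corner (-30,35), along a, length d, 4 thick outward
    t=np.array([0,a*S,S]); n=np.array([0,S,-a*S])*a
    return np.array([np.array([x,-30,35])+t*l+n*k for x in(x0,x1) for l in(0,d) for k in(0,4)])/1000
foot=box(-95,95,-45,45,0,10)
M=dict(nest=[foot,box(-79,79,-21,21,10,51)],
 passm=[box(-70,70,-55,55,0,26)],
 stand=[foot,box(-79,79,-20,20,10,51),box(-70,70,-13,13,10,120)],
 easel=[box(-75,75,-62.5,62.5,0,10),slab(-75,75,-1,22),slab(-60,-46,1,75),slab(46,60,1,75)])
def project(name,X):
    c=eyes.calibration(name); f=200/np.tan(np.radians(c["fov_y"]/2)); W=np.linalg.inv(c["world_from_camera"])
    Y=X@W[:3,:3].T+W[:3,3]; return Y[:,:2]/Y[:,2:]*f+[c["cx"],c["cy"]]
def pose(X,q):
    c,s=np.cos(q[2]),np.sin(q[2]); return X@np.array([[c,-s,0],[s,c,0],[0,0,1]]).T+[q[0],q[1],0]
def render(name,parts,q,o,w,k=8):
    im=np.zeros((w[1]*k,w[0]*k),np.uint8)
    for B in parts:
        uv=((project(name,pose(B,q))-o+.5)*k-.5).astype(np.float32)
        cv2.fillConvexPoly(im,np.round(cv2.convexHull(uv)*16).astype(np.int32),255,shift=4)
    return cv2.resize(im,w,interpolation=cv2.INTER_AREA)/255.
def fit(name,p,parts,q0,half=30,lo=75,hi=130):
    o=np.round(project(name,np.array([[q0[0],q0[1],.02]]))[0]).astype(int)-half; w=(2*half,2*half)
    v=p[o[1]:o[1]+w[1],o[0]:o[0]+w[0]].max(2).astype(float)
    m=np.clip((v-lo)/(hi-lo),0,1)
    near=cv2.dilate((render(name,parts,q0,o,w)>0).astype(np.uint8),np.ones((11,11)))
    f=lambda q:(np.abs(render(name,parts,q,o,w)-m)*near).sum()
    sx=np.array([[0,0,0],[.012,0,0],[0,.012,0],[0,0,.12]]); q=np.array(q0)
    for sc in(1,.5,.3):
        r=minimize(f,q,method="Nelder-Mead",options=dict(initial_simplex=q+sx*sc,xatol=1e-4,fatol=1e-3)); q=r.x
    return q,r.fun,m.sum()
E
python3 - <<'E'
from fit import *
T=np.load("top_p.npy");Sc=np.load("scene_p.npy"); d=np.load("scene_d.npy"); print("scene d valid",(d>0).mean(), np.median(d))
P=cloud("scene",Sc,d)[0]; print("scene 387,218",P[218,387]," bench px v:",T[290,420],Sc[150,200], Sc[190,190])
G=dict(dpass=("nest",[.622,.290,-.13]),drej=("nest",[.466,.402,.09]),stand=("stand",[.585,-.165,-.14]),passm=("passm",[.428,-.4,.4]),passm2=("passm",[.428,-.4,.4-np.pi/2]),easel=("easel",[.452,.053,.1]))
for k,(m,q) in G.items():
    for n,p,lo,hi in(("top",T,70,130),("scene",Sc,75,110)):
        r=fit(n,p,M[m],q,lo=lo,hi=hi); print(k,n,np.round(r[0]*[1000,1000,57.2958],1),round(r[1],1),round(r[2],1))
P,p,H=cloud("top",T,np.load("top_d.npy"))
R=(np.hypot(P[...,0]-.452,P[...,1]-.053)<.09)
for a,b in((.03,.05),(.05,.07),(.07,.1)):
    m=R&(P[...,2]>a)&(P[...,2]<b); print(a,m.sum(),np.round(np.nanmean(P[m],0),3),np.round(P[m].min(0),3),np.round(P[m].max(0),3))
E
```

```text
scene d valid 0.9959375 0.7648873
scene 387,218 [1.20230994 0.0715123  0.49094519]  bench px v: [49 54 46] [95 92 87] [93 91 86]
dpass top [624.3 289.5  -8.5] 121.8 1189.3
dpass scene [630.2 286.1  -5.4] 592.8 2828.5
drej top [465.4 401.7   5.6] 92.5 1177.8
drej scene [470.3 399.6  13.6] 600.5 2780.4
stand top [ 592.9 -165.7   -7.9] 102.5 879.2Traceback (most recent call last):
  File "<stdin>", line 7, in <module>
  File "fit.py", line 32, in fit
    r=minimize(f,q,method="Nelder-Mead",options=dict(initial_simplex=q+sx*sc,xatol=1e-4,fatol=1e-3)); q=r.x
    res = _minimize_neldermead(fun, x0, args, callback, bounds=bounds,
                               **options)
    fxr = func(xr)
    fx = function(np.copy(x), *(wrapper_args + args))
  File "fit.py", line 29, in <lambda>
    f=lambda q:(np.abs(render(name,parts,q,o,w)-m)*near).sum()
                       ~~~~~~^^^^^^^^^^^^^^^^^^
  File "fit.py", line 21, in render
    uv=((project(name,pose(B,q))-o+.5)*k-.5).astype(np.float32)
         ~~~~~~~^^^^^^^^^^^^^^^^
  File "fit.py", line 14, in project
    c=eyes.calibration(name); f=200/np.tan(np.radians(c["fov_y"]/2)); W=np.linalg.inv(c["world_from_camera"])
ValueError: time passes only in moves, steps and waits
```

Call:
{"method": "send_rows", "body": {"rows": "-0.34 -0.35 0 -0.01;-0.68 -0.70 0 -0.019;-0.68 -0.70 0 -0.019;-0.68 -0.70 0 -0.019;-0.68 -0.70 0 -0.019;-0.68 -0.70 0 -0.019;-0.68 -0.70 0 -0.019;-0.68 -0.70 0 -0.019;-0.68 -0.70 0 -0.019", "jaw": -1, "force": 45}}

```text
clock: 0.85
tool_pos: [0.3043, 0.3467, 0.2386]
eef_rot: [0.072, 0.997, -0.001, 0.0]
contact_force: [-1.0, 0.9, 0.3]
opening: 1.001
finger_force: 0.0
```

```bash
cat >> h.py <<'E'
from scipy.spatial.transform import Rotation as Rn
def go(xyz,yaw=None,s=None):
    "normalised rows from present pose to world xyz; yaw (deg) of tool y axis, mod 180"
    s=s or sensors.get_state(); R=Rn.from_quat(s["eef_rot"]).as_matrix(); y0=np.degrees(np.arctan2(R[1,1],R[0,1]))
    d=R.T@(np.array(xyz)-s["tool_pos"])/.3
    t=0 if yaw is None else -((yaw-y0+90)%180-90)/360
    print("pos",np.round(s["tool_pos"],4),"yawy",round(y0,1),"tilt",np.round(R[:2,2],3),"q7",round(s["q"][6],2),"t",round(s["clock"],2),"F",np.round(s["contact_force"],1),"open",round(s["opening"]*88,1),"-> rows",np.round(d,3),"turn",round(t,4))
E
sed -i 's/^def project/CAL={n:eyes.calibration(n) for n in("top","scene")}\ndef project/; s/c=eyes.calibration(name); f=200/c=CAL[name]; f=200/' fit.py
python3 - <<'E'
from fit import *
go([.592,-.166,.238],82)
T=np.load("top_p.npy");Sc=np.load("scene_p.npy")
G=dict(dpass=("nest",[.624,.290,-.14]),drej=("nest",[.466,.402,.09]),stand=("stand",[.590,-.165,-.14]),passm=("passm",[.428,-.4,.4]),passm2=("passm",[.428,-.4,.4-np.pi/2]),easel=("easel",[.452,.053,.1]))
for k,(m,q) in G.items():
    for n,p,lo,hi in(("top",T,60,220),("scene",Sc,105,165)):
        r=fit(n,p,M[m],q,half=26 if n=="top" else 22,lo=lo,hi=170 if k=="easel" and n=="top" else hi); print(k,n,np.round(r[0]*[1000,1000,57.2958],1),round(r[1],1),round(r[2],1))
P,p,H=cloud("top",T,np.load("top_d.npy"))
R=(np.hypot(P[...,0]-.452,P[...,1]-.053)<.09)
for a,b in((.03,.05),(.05,.07),(.07,.1)):
    m=R&(P[...,2]>a)&(P[...,2]<b); print(a,m.sum(),np.round(np.nanmean(P[m],0),3),np.round(P[m].min(0),3),np.round(P[m].max(0),3))
E
```

```text
pos [0.3043 0.3467 0.2386] yawy 81.8 tilt [ 0.    -0.002] q7 0.25 t 0.85 F [-1.   0.9  0.3] open 88.1 -> rows [-1.194 -1.554  0.005] turn -0.0006
dpass top [624.4 289.5  -8.3] 117.7 946.4
dpass scene [623.7 287.9  -7.4] 182.7 973.5
drej top [465.8 402.2   5.2] 63.5 1024.6
drej scene [463.7 401.5   5.4] 176.0 959.4
stand top [ 592.8 -166.9   -8.2] 147.2 822.9
stand scene [ 592.5 -170.4   -8.8] 161.8 745.8
passm top [ 429.8 -404.3   21.2] 120.2 904.6
passm scene [ 426.3 -403.    21.2] 79.3 648.7
passm2 top [ 430.9 -405.8  -45.5] 385.8 904.6
passm2 scene [ 430.9 -387.5  -68.1] 266.6 648.7
easel top [451.8  50.2   2.9] 61.9 988.0
easel scene [447.5  48.9   4.3] 144.4 739.2
0.03 175 [0.455 0.011 0.042] [ 0.38  -0.009  0.031] [0.529 0.076 0.05 ]
0.05 65 [0.451 0.03  0.058] [ 0.388 -0.006  0.05 ] [0.526 0.075 0.07 ]
0.07 41 [0.455 0.065 0.081] [0.392 0.046 0.071] [0.511 0.081 0.091]
```

Call:
{"method": "send_rows", "body": {"rows": "-0.6 -0.77 0 0;-0.6 -0.77 0 0;-0.6 -0.77 0 0;-0.6 -0.77 0 0;-0.6 -0.77 0 0;-0.6 -0.77 0 0;-0.6 -0.77 0 0;-0.6 -0.77 0 0;-0.6 -0.77 0 0;-0.6 -0.77 0 0"}}

```text
clock: 1.68
tool_pos: [0.4492, 0.0981, 0.2386]
eef_rot: [0.068, 0.998, 0.001, -0.0]
contact_force: [0.4, -0.4, -0.1]
opening: 0.998
finger_force: 0.0
```

Call:
{"method": "send_rows", "body": {"rows": "-0.6 -0.77 0 0;-0.6 -0.77 0 0;-0.6 -0.77 0 0;-0.6 -0.77 0 0;-0.6 -0.77 0 0;-0.6 -0.77 0 0;-0.6 -0.77 0 0;-0.6 -0.77 0 0;-0.6 -0.77 0 0;-0.6 -0.77 0 0"}}

```text
clock: 2.52
tool_pos: [0.5963, -0.1535, 0.2384]
eef_rot: [0.066, 0.998, 0.001, -0.0]
contact_force: [0.1, 0.7, 0.2]
opening: 1.0
finger_force: 0.0
```

Run:
```python
from h import *
go([.591,-.1665,.09],82)
```

```text
pos [ 0.5963 -0.1535  0.2384] yawy 82.4 tilt [-0.001  0.002] q7 1.38 t 2.52 F [0.1 0.7 0.2] open 88.0 -> rows [ 0.011 -0.046  0.494] turn 0.001
```

Call:
{"method": "send_rows", "body": {"rows": "0.011 -0.046 0 0.001;0.011 -0.046 0.1 0.001;0.011 -0.046 0.2 0.001;0.011 -0.046 0.3 0.001;0.011 -0.046 0.4 0.001;0.011 -0.046 0.494 0.001;0.011 -0.046 0.494 0.001;0.011 -0.046 0.494 0.001"}}

```text
clock: 3.18
tool_pos: [0.5897, -0.1692, 0.0901]
eef_rot: [0.071, 0.997, 0.0, -0.002]
contact_force: [0.0, -0.1, 1.0]
opening: 1.001
finger_force: 0.0
```

Call:
{"method": "send_rows", "body": {"rows": "0 0 0 0;0 0 0 0;0 0 0 0;0 0 0 0;0 0 0 0;0 0 0 0;0 0 0 0;0 0 0 0", "jaw": 1, "force": 45}}

```text
clock: 3.85
tool_pos: [0.5909, -0.1706, 0.0906]
eef_rot: [0.072, 0.997, 0.0, 0.0]
contact_force: [0.5, -0.1, -0.0]
opening: 0.418
finger_force: 0.0
```

Run:
```python
from h import *
go([.591,-.1665,.25],82)
```

```text
pos [ 0.5909 -0.1706  0.0906] yawy 81.8 tilt [0. 0.] q7 1.32 t 3.85 F [ 0.5 -0.1 -0. ] open 36.8 -> rows [ 0.002  0.014 -0.531] turn -0.0007
```

Call:
{"method": "send_rows", "body": {"rows": "0 0.012 0 0;0 0.012 0 0;0 0.012 0 0;0 0.012 0 0;0 0.012 0 0;0 0.012 0 0;0 0.012 0 0"}}

```text
clock: 4.43
tool_pos: [0.5913, -0.1672, 0.0904]
eef_rot: [0.072, 0.997, -0.0, -0.0]
contact_force: [0.2, -1.0, -0.4]
opening: 0.29
finger_force: 44.0
```

Run:
```python
from h import *
go([.591,-.1665,.26],82)
```

```text
pos [ 0.5913 -0.1672  0.0904] yawy 81.8 tilt [-0. -0.] q7 1.32 t 4.43 F [ 0.2 -1.  -0.4] open 25.5 -> rows [ 0.001  0.002 -0.565] turn -0.0007
```

Call:
{"method": "send_rows", "body": {"rows": "0 0 -0.05 0;0 0 -0.15 0;0 0 -0.25 0;0 0 -0.35 0;0 0 -0.45 0;0 0 -0.55 0;0 0 -0.58 0;0 0 -0.58 0"}}

```text
clock: 5.1
tool_pos: [0.5928, -0.1667, 0.2666]
eef_rot: [0.072, 0.997, 0.0, 0.003]
contact_force: [0.2, -0.5, -1.7]
opening: 0.29
finger_force: 43.9
```

Run:
```python
from h import *
go([.4655,.402,.262],95.3)
```

```text
pos [ 0.5928 -0.1667  0.2666] yawy 81.8 tilt [ 0.005 -0.   ] q7 1.41 t 5.1 F [ 0.2 -0.5 -1.7] open 25.6 -> rows [0.691 1.815 0.013] turn -0.0376
```

Call:
{"method": "send_rows", "body": {"rows": "0.03 0.08 0 -0.005;0.07 0.19 0 -0.01;0.12 0.31 0 -0.015;0.17 0.43 0 -0.02;0.21 0.55 0 -0.025;0.26 0.67 0 -0.03;0.30 0.79 0 -0.036;0.345 0.91 0 -0.036"}}

```text
clock: 5.77
tool_pos: [0.526, 0.1192, 0.262]
eef_rot: [-0.042, 0.999, -0.0, -0.002]
contact_force: [1.3, -0.1, -1.6]
opening: 0.297
finger_force: 43.9
```

Call:
{"method": "send_rows", "body": {"rows": "0.04 0.12 0 0;0.09 0.24 0 0;0.14 0.36 0 0;0.18 0.48 0 0;0.23 0.6 0 0;0.28 0.72 0 0;0.31 0.81 0 0;0.31 0.85 0 0;0.31 0.85 0 0;0.31 0.85 0 0"}}

```text
clock: 6.6
tool_pos: [0.4142, 0.3632, 0.2627]
eef_rot: [-0.041, 0.999, -0.002, -0.001]
contact_force: [0.7, -1.2, -2.3]
opening: 0.295
finger_force: 43.9
```

Run:
```python
from h import *
go([.4655,.402,.135],95.3)
```

```text
pos [0.4142 0.3632 0.2627] yawy 94.7 tilt [-0.002 -0.003] q7 0.59 t 6.6 F [ 0.7 -1.2 -2.3] open 25.9 -> rows [-0.182  0.116  0.425] turn -0.0015
```

Call:
{"method": "send_rows", "body": {"rows": "-0.09 0.06 0 -0.001;-0.182 0.116 0 -0.0015;-0.182 0.116 0 -0.0015;-0.182 0.116 0 -0.0015;-0.182 0.116 0.1 -0.0015;-0.182 0.116 0.2 -0.0015;-0.182 0.116 0.3 -0.0015;-0.182 0.116 0.36 -0.0015;-0.182 0.116 0.36 -0.0015;-0.182 0.116 0.36 -0.0015"}}

```text
clock: 7.43
tool_pos: [0.4657, 0.4012, 0.1558]
eef_rot: [-0.045, 0.999, -0.002, -0.001]
contact_force: [0.1, 0.7, -2.3]
opening: 0.291
finger_force: 44.1
```

Run:
```python
from h import *
go([.4655,.402,.0915],95.3)
for n in("top","scene"):
    p,d=eyes.snapshot(n); np.save(n+"1_p.npy",p)
    a=p[150:250,195:345] if n=="top" else p[130:230,330:480]
    cv2.imwrite(f"pics/{n}1.png",cv2.resize(a,(750,500),interpolation=cv2.INTER_CUBIC)[:,:,::-1])
```

```text
pos [0.4657 0.4012 0.1558] yawy 95.2 tilt [-0.002 -0.003] q7 0.57 t 7.43 F [ 0.1  0.7 -2.3] open 25.6 -> rows [-0.     0.003  0.214] turn -0.0003
```

View pics/scene1.png

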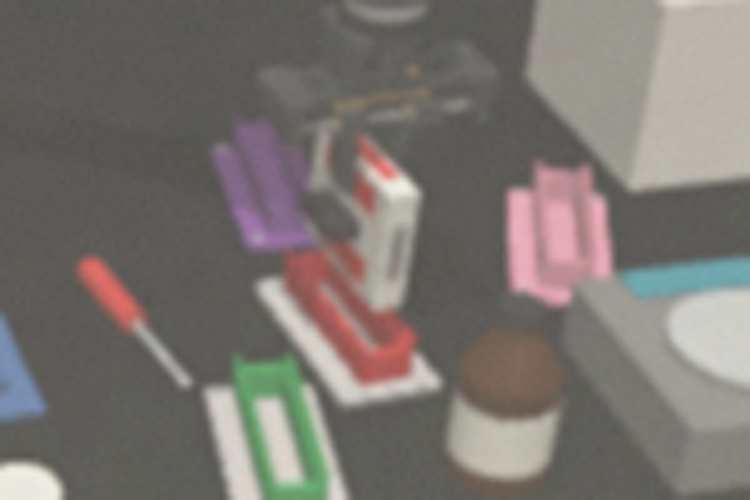

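The red-tagged module hangs upright over the red slot, with the module at (375,230) and the slot at (350,330), parallel to it and centred. I'll lower it in.

Call:
{"method": "send_rows", "body": {"rows": "0 0.002 0.03 0;0 0.002 0.06 0;0 0.002 0.09 0;0 0.002 0.11 0;0 0.002 0.13 0;0 0.002 0.15 0;0 0.002 0.15 0"}}

```text
clock: 8.12
tool_pos: [0.4652, 0.4037, 0.11]
eef_rot: [-0.046, 0.999, -0.001, -0.001]
contact_force: [-0.7, 0.8, -2.6]
opening: 0.294
finger_force: 44.1
```

Call:
{"method": "send_rows", "body": {"rows": "0 0 0.015 0;0 0 0.03 0;0 0 0.045 0;0 0 0.055 0;0 0 0.06 0;0 0 0.063 0;0 0 0.063 0"}}

```text
clock: 8.7
tool_pos: [0.4658, 0.4039, 0.0924]
eef_rot: [-0.046, 0.999, -0.0, -0.0]
contact_force: [-0.2, -1.0, -3.5]
opening: 0.291
finger_force: 44.2
```

Run:
```python
from h import *
go([.4655,.402,.0905],95.3)
```

```text
pos [0.4658 0.4039 0.0924] yawy 95.3 tilt [-0.    -0.001] q7 0.54 t 8.7 F [-0.2 -1.  -3.5] open 25.6 -> rows [ 0.002 -0.006  0.006] turn -0.0001
```

Call:
{"method": "send_rows", "body": {"rows": "0 -0.002 0.005 0;0 -0.002 0.007 0;0 -0.002 0.007 0;0 -0.002 0.007 0"}}

```text
clock: 9.03
tool_pos: [0.466, 0.4038, 0.0906]
eef_rot: [-0.046, 0.999, 0.0, 0.0]
contact_force: [0.0, -1.0, -3.0]
opening: 0.291
finger_force: 44.1
```

Call:
{"method": "send_rows", "body": {"rows": "0 0 0 0;0 0 0 0;0 0 0 0;0 0 0 0;0 0 0 0;0 0 0 0;0 0 0 0;0 0 0 0", "jaw": -1}}

```text
clock: 9.7
tool_pos: [0.4659, 0.4037, 0.0905]
eef_rot: [-0.046, 0.999, 0.0, 0.0]
contact_force: [0.6, -0.9, -0.1]
opening: 0.878
finger_force: 0.0
```

Call:
{"method": "send_rows", "body": {"rows": "0 0 -0.1 0;0 0 -0.23 0;0 0 -0.36 0;0 0 -0.49 0;0 0 -0.58 0;0 0 -0.58 0"}}

```text
clock: 10.2
tool_pos: [0.4681, 0.4065, 0.2711]
eef_rot: [-0.046, 0.999, 0.004, 0.004]
contact_force: [0.4, 1.0, 0.4]
opening: 1.001
finger_force: 0.0
```

Run:
```python
from h import *
go([.428,-.402,.27],21.2)
```

```text
pos [0.4681 0.4065 0.2711] yawy 95.2 tilt [0.008 0.009] q7 0.63 t 10.2 F [0.4 1.  0.4] open 88.1 -> rows [ 0.379 -2.672 -0.021] turn 0.2057
```

Call:
{"method": "send_rows", "body": {"rows": "0.02 -0.14 0 0;0.04 -0.28 0 0;0.06 -0.42 0 0;0.08 -0.56 0 0;0.1 -0.7 0 0;0.11 -0.8 0 0;0.126 -0.89 0 0"}}

```text
clock: 10.78
tool_pos: [0.4522, 0.1306, 0.2639]
eef_rot: [-0.045, 0.999, -0.001, -0.001]
contact_force: [0.3, -0.1, -0.6]
opening: 0.999
finger_force: 0.0
```

Call:
{"method": "send_rows", "body": {"rows": "0.02 -0.14 0 0;0.04 -0.28 0 0;0.06 -0.42 0 0;0.08 -0.56 0 0;0.1 -0.7 0 0;0.11 -0.8 0 0;0.126 -0.89 0 0;0.126 -0.89 0 0"}}

```text
clock: 11.45
tool_pos: [0.4379, -0.1418, 0.2636]
eef_rot: [-0.041, 0.999, -0.001, -0.001]
contact_force: [0.0, 0.6, -0.3]
opening: 0.999
finger_force: 0.0
```

Run:
```python
from h import *
go([.428,-.402,.20],21.2)
```

```text
pos [ 0.4379 -0.1418  0.2636] yawy 94.7 tilt [-0.002 -0.003] q7 1.56 t 11.45 F [ 0.   0.6 -0.3] open 88.0 -> rows [ 0.103 -0.861  0.215] turn 0.2041
```

Call:
{"method": "send_rows", "body": {"rows": "0.01 -0.1 0 0.02;0.03 -0.22 0 0.04;0.04 -0.34 0 0.06;0.05 -0.46 0 0.08;0.06 -0.58 0 0.1;0.08 -0.7 0 0.12;0.09 -0.8 0 0.14;0.1 -0.861 0 0.16;0.1 -0.861 0 0.18;0.1 -0.861 0 0.2"}}

```text
clock: 12.28
tool_pos: [0.433, -0.3958, 0.2635]
eef_rot: [0.551, 0.835, -0.0, -0.001]
contact_force: [0.5, 1.1, -0.2]
opening: 1.006
finger_force: 0.0
```

Call:
{"method": "send_rows", "body": {"rows": "0 0 0 0.004;0 0 0 0.004;0 0 0 0.004"}}

```text
clock: 12.53
tool_pos: [0.4337, -0.3941, 0.2641]
eef_rot: [0.556, 0.831, 0.0, -0.0]
contact_force: [-0.2, -1.7, 0.7]
opening: 0.998
finger_force: 0.0
```

Run:
```python
from fit import *
go([.428,-.402,.05],21.2)
p,d=eyes.snapshot("scene"); t,_=eyes.snapshot("top")
np.save("top2_p.npy",t)
im=np.zeros((600,800,3),np.uint8)
im[:300,:400]=cv2.resize(p[185:245,180:260],(400,300),interpolation=cv2.INTER_CUBIC)
im[:300,400:]=cv2.resize(p[170:230,350:430],(400,300),interpolation=cv2.INTER_CUBIC)
im[300:,:400]=cv2.resize(t[195:255,380:460],(400,300),interpolation=cv2.INTER_CUBIC)
im[300:,400:]=cv2.resize(t[160:235,205:305],(400,300),interpolation=cv2.INTER_CUBIC)
cv2.imwrite("pics/c2.png",im[:,:,::-1])
T=cloud("top",np.load("top_p.npy"),np.load("top_d.npy")); P,_,H=T
# bar, stripes from first top picture: ray onto z=26 plane
c=CAL["top"]; W=np.array(c["world_from_camera"]); f=200/np.tan(np.radians(c["fov_y"]/2))
v,u=np.mgrid[:400,:640]; r=np.stack([(u-c["cx"])/f,(v-c["cy"])/f,np.ones(u.shape)],-1)@W[:3,:3].T
X=W[:3,3]+r*((.026-W[2,3])/r[...,2])[...,None]
h,s=H[...,0],H[...,1]; m=(s>90)&(h>40)&(h<85)&(np.hypot(X[...,0]-.428,X[...,1]+.402)<.09)
print("stripes on z=26:",rect(X[m][:,:2]))
for k,mm,q in (("dpass","nest",[.624,.2895,-.14]),):
    r=fit("top",t,M[mm],q,half=26,lo=60,hi=220); print(k,np.round(r[0]*[1000,1000,57.3],1))
m=(np.hypot(P[...,0]-.4655,P[...,1]-.402)<.1)
P2=cloud("top",t,_)[0] if _ is not None and _.ndim==2 else None
P2,_,_=cloud("top"); m=(np.hypot(P2[...,0]-.4655,P2[...,1]-.402)<.1)&(P2[...,2]>.1); print("red top",rect(P2[m][:,:2]),np.median(P2[m][:,2]))
```

```text
pos [ 0.4337 -0.3941  0.2641] yawy 22.4 tilt [-0.     0.001] q7 1.03 t 12.53 F [-0.2 -1.7  0.7] open 87.8 -> rows [-0.018 -0.028  0.714] turn 0.0035
stripes on z=26: n209 rectc [ 425.3 -392.7] size [ 90.6 108.1] ang 21.3 | mean [ 427. -399.] pca-axis 113.1
dpass [625.1 289.4  -8.2]
red top n230 rectc [465.1 403.5] size [137.   28.4] ang 6.4 | mean [464.6 401.4] pca-axis 5.7 0.12014541599394934
```

View pics/c2.png

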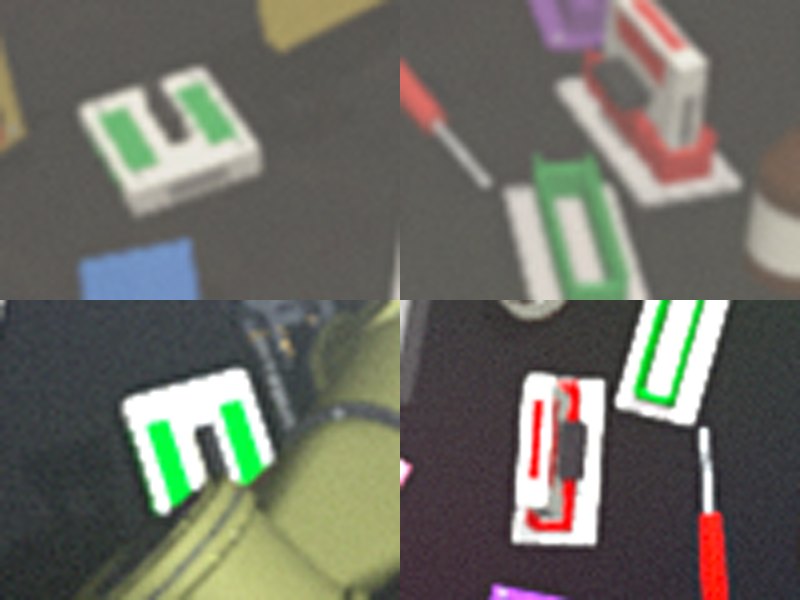

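The lying module is in place (170,140), and the red module stands fully in its nest, facing the bench. I'll measure the bar more exactly before gripping it.

Run:
```python
from fit import *
P,p,H=cloud("top",np.load("top_p.npy"),np.load("top_d.npy"))
m=(np.hypot(P[...,0]-.427,P[...,1]+.401)<.05)
b=m&(P[...,2]>.044)&(P[...,2]<.066); print("bar",rect(P[b][:,:2]),np.median(P[b][:,2]))
T=np.load("top_p.npy")
for lo,hi in((90,160),(60,220),(120,250)):
  r=fit("top",T,M["passm"],[.427,-.401,.37],half=24,lo=lo,hi=hi);print(np.round(r[0]*[1000,1000,57.3],1),round(r[1],1))
  # bar darkness removed: fill holes
  o=T.copy(); k=cv2.morphologyEx(o,cv2.MORPH_CLOSE,np.ones((9,9))); r=fit("top",k,M["passm"],[.427,-.401,.37],half=24,lo=lo,hi=hi);print(" closed",np.round(r[0]*[1000,1000,57.3],1),round(r[1],1))
# depth: face points z 20..32 plus bar, within the module neighbourhood
n=(np.hypot(P[...,0]-.427,P[...,1]+.401)<.1)&(P[...,2]>.019)&(P[...,2]<.07)&(T.max(2)>40)
k=cv2.morphologyEx(n.astype(np.uint8),cv2.MORPH_OPEN,np.ones((3,3))); _,L,st,ce=cv2.connectedComponentsWithStats(k); i=L[227,422]; print("blob",rect(P[L==i][:,:2]))
go([.428,-.402,.05],21.2)
```

```text
bar n64 rectc [ 429.2 -399.2] size [62.4 18.2] ang 18.7 | mean [ 429.1 -398.3] pca-axis 22.3 0.05406451409133828
[ 429.3 -404.4   21.1] 91.3
 closed [ 429.3 -404.4   21.1] 42.1
[ 429.9 -404.3   21.1] 119.0
 closed [ 429.7 -404.4   21.2] 104.4
[ 430.  -404.6   21.4] 95.7
 closed [ 430.  -404.6   21.4] 33.2
blob n758 rectc [ 430.3 -399.4] size [140.  112.9] ang 21.4 | mean [ 429.  -398.3] pca-axis 23.1
pos [ 0.4336 -0.3946  0.2645] yawy 22.3 tilt [0. 0.] q7 1.02 t 12.68 F [-0.6  0.2  0.4] open 87.9 -> rows [-0.016 -0.027  0.715] turn 0.0031
```

Call:
{"method": "send_rows", "body": {"rows": "-0.009 -0.019 0.1 0.003;-0.009 -0.019 0.22 0.003;-0.009 -0.019 0.34 0.003;-0.009 -0.019 0.46 0.003;-0.009 -0.019 0.58 0.003;-0.009 -0.019 0.68 0.003;-0.009 -0.019 0.74 0.003;-0.009 -0.019 0.775 0.003;-0.009 -0.019 0.775 0.003;-0.009 -0.019 0.775 0.003"}}

```text
clock: 13.52
tool_pos: [0.4295, -0.3998, 0.0323]
eef_rot: [0.565, 0.825, 0.0, 0.0]
contact_force: [0.5, -0.3, 0.7]
opening: 0.998
finger_force: 0.0
```

Call:
{"method": "send_rows", "body": {"rows": "0 0 0 0;0 0 0 0;0 0 0 0;0 0 0 0;0 0 0 0;0 0 0 0", "jaw": 1, "force": 20}}

```text
clock: 14.02
tool_pos: [0.4281, -0.4008, 0.0331]
eef_rot: [0.566, 0.824, -0.001, 0.0]
contact_force: [-3.0, -1.0, 7.7]
opening: 0.721
finger_force: 20.0
```

Run:
```python
from h import *
go([.4293,-.3992,.19],21.2)
```

```text
pos [ 0.4281 -0.4008  0.0331] yawy 21.1 tilt [-0.001 -0.002] q7 1.0 t 14.02 F [-3.  -1.   7.7] open 63.5 -> rows [ 0.003  0.005 -0.523] turn -0.0004
```

Call:
{"method": "send_rows", "body": {"rows": "0 0 -0.03 0;0 0 -0.1 0;0 0 -0.18 0;0 0 -0.27 0;0 0 -0.36 0;0 0 -0.45 0;0 0 -0.53 0;0 0 -0.55 0;0 0 -0.55 0"}}

```text
clock: 14.77
tool_pos: [0.4303, -0.3999, 0.1987]
eef_rot: [0.565, 0.825, 0.0, 0.002]
contact_force: [0.4, 0.4, -4.1]
opening: 0.725
finger_force: 20.0
```

Run:
```python
from fit import *
go([.449,.05,.2],3.5)
p,_=eyes.snapshot("scene"); cv2.imwrite("pics/lift.png",cv2.resize(p[130:250,160:340],(780,520),interpolation=cv2.INTER_CUBIC)[:,:,::-1])
# easel from depth: plane fits of lip and rails, first + fresh top pictures
pts=[]
for i in range(3):
    P,t,H=cloud("top"); pts.append(P)
P=np.nanmean(pts,0)
for th in (2,3.5,5):
    a=np.radians(th); e=np.array([[np.cos(a),np.sin(a)],[-np.sin(a),np.cos(a)]])
    L=(P[...,:2]-[.45,.05])@e.T*1000; z=P[...,2]*1000
    R=(abs(L[...,0])<85)&(abs(L[...,1])<80)&(z>28)
    # rails: y>-15 ; lip y<-15
    up=R&(L[...,1]>-15)&(z>50); lo=R&(L[...,1]<-20)
    print(th,"rail+ x",np.round(L[...,0][up&(L[...,0]>0)].mean(),1),"rail- x",np.round(L[...,0][up&(L[...,0]<0)].mean(),1),"y-z rail",np.round(np.median((L[...,1]-z)[up]),1),"exp -65; lip n",lo.sum(),"x range",np.round(np.percentile(L[...,0][lo],[2,50,98]),1),"y,z med",np.round(np.median(L[...,1][lo]),1),np.round(np.median(z[lo]),1),"y+z",np.round(np.percentile((L[...,1]+z)[lo],[10,50,90]),1), "slope",np.polyfit(L[...,0][lo],L[...,1][lo],1)[0].round(3), "ymax rails",np.percentile(L[...,1][up],98).round(1),np.percentile(z[up],98).round(1))
```

```text
pos [ 0.4303 -0.3999  0.1987] yawy 21.2 tilt [ 0.003 -0.002] q7 1.01 t 14.77 F [ 0.4  0.4 -4.1] open 63.8 -> rows [ 1.376  0.599 -0.007] turn 0.0491
2 rail+ x 54.6 rail- x -51.7 y-z rail -67.8 exp -65; lip n 194 x range [-67.7   1.4  76.1] y,z med -43.6 44.4 y+z [-7.5  0.4  7.9] slope 0.027 ymax rails 27.9 89.1
3.5 rail+ x 54.6 rail- x -51.5 y-z rail -67.5 exp -65; lip n 196 x range [-68.9   2.2  74.9] y,z med -43.7 44.5 y+z [-7.4  0.4  8.2] slope 0.008 ymax rails 26.6 89.1
5 rail+ x 54.8 rail- x -51.3 y-z rail -67.5 exp -65; lip n 196 x range [-70.1   0.8  73.6] y,z med -43.1 44.5 y+z [-7.6  0.4  8.2] slope -0.017 ymax rails 26.5 89.1
```

View pics/lift.png

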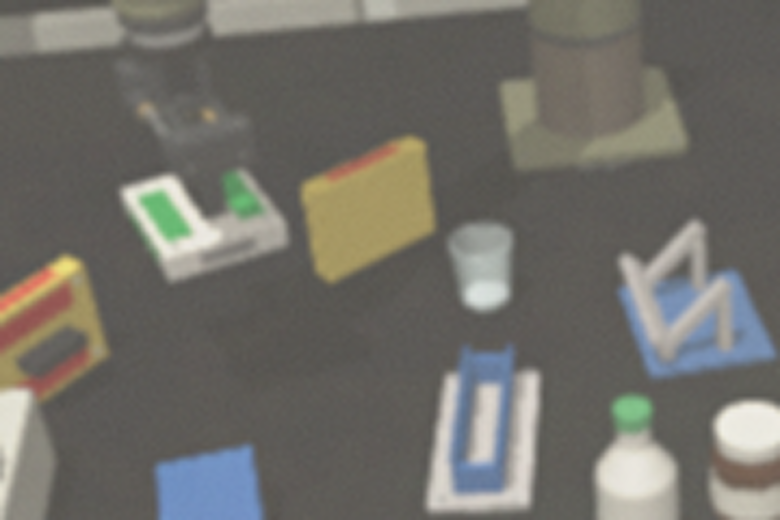

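Call:
{"method": "send_rows", "body": {"rows": "0.03 0.013 0 0.005;0.08 0.036 0 0.01;0.15 0.067 0 0.015;0.23 0.103 0 0.02;0.32 0.143 0 0.025;0.41 0.184 0 0.03;0.5 0.224 0 0.035;0.58 0.26 0 0.04;0.63 0.283 0 0.045;0.66 0.296 0 0.048"}}

```text
clock: 15.8
tool_pos: [0.4402, -0.1795, 0.1957]
eef_rot: [0.682, 0.731, -0.0, -0.002]
contact_force: [-0.6, 0.7, -4.2]
opening: 0.725
finger_force: 20.0
```

Run:
```python
from h import *
go([.4525,.034,.199],4)
```

```text
pos [ 0.4402 -0.1795  0.1957] yawy 4.0 tilt [-0.003  0.002] q7 0.47 t 15.8 F [-0.6  0.7 -4.2] open 63.8 -> rows [ 0.707  0.091 -0.009] turn -0.0
```

Call:
{"method": "send_rows", "body": {"rows": "0.03 0.004 0 0;0.09 0.01 0 0;0.17 0.02 0 0;0.26 0.03 0 0;0.36 0.045 0 0;0.46 0.06 0 0;0.55 0.07 0 0;0.63 0.08 0 0;0.68 0.088 0 0;0.7 0.09 0 0"}}

```text
clock: 16.63
tool_pos: [0.4536, 0.0313, 0.1963]
eef_rot: [0.681, 0.732, 0.0, -0.001]
contact_force: [-0.3, 0.3, -4.2]
opening: 0.726
finger_force: 20.0
```

Call:
{"method": "send_rows", "body": {"rows": "0 0 0.03 0;0 0 0.08 0;0 0 0.14 0;0 0 0.19 0;0 0 0.21 0;0 0 0.21 0;0 0 0.21 0"}}

```text
clock: 17.22
tool_pos: [0.4535, 0.0276, 0.1339]
eef_rot: [0.683, 0.73, -0.0, -0.0]
contact_force: [1.2, -0.5, -4.4]
opening: 0.722
finger_force: 20.0
```

Run:
```python
from h import *
go([.4525,.034,.120],4)
```

```text
pos [0.4535 0.0276 0.1339] yawy 3.8 tilt [-0.001 -0.   ] q7 0.11 t 17.22 F [ 1.2 -0.5 -4.4] open 63.6 -> rows [ 0.021 -0.002  0.046] turn -0.0006
```

Call:
{"method": "send_rows", "body": {"rows": "0.021 -0.002 0 0;0.021 -0.002 0.01 0;0.021 -0.002 0.03 0;0.021 -0.002 0.045 0;0.021 -0.002 0.055 0;0.021 -0.002 0.065 0;0.021 -0.002 0.075 0;0.021 -0.002 0.085 0;0.021 -0.002 0.093 0;0.021 -0.002 0.093 0"}}

```text
clock: 18.05
tool_pos: [0.4535, 0.0286, 0.1067]
eef_rot: [0.686, 0.728, -0.001, 0.003]
contact_force: [0.3, -13.3, 9.4]
opening: 0.723
finger_force: 20.1
```

Run:
```python
from h import *
go([.4525,.034,.104],4)
p,_=eyes.snapshot("scene"); t,_=eyes.snapshot("top")
im=np.hstack([cv2.resize(p[140:230,270:380],(440,360),interpolation=cv2.INTER_CUBIC),cv2.resize(t[160:250,275:365],(360,360),interpolation=cv2.INTER_CUBIC)])
cv2.imwrite("pics/lean1.png",im[:,:,::-1])
```

```text
pos [0.4535 0.0286 0.1067] yawy 3.4 tilt [ 0.003 -0.006] q7 0.11 t 18.05 F [  0.3 -13.3   9.4] open 63.7 -> rows [ 0.018 -0.002  0.009] turn -0.0016
```

View pics/lean1.png

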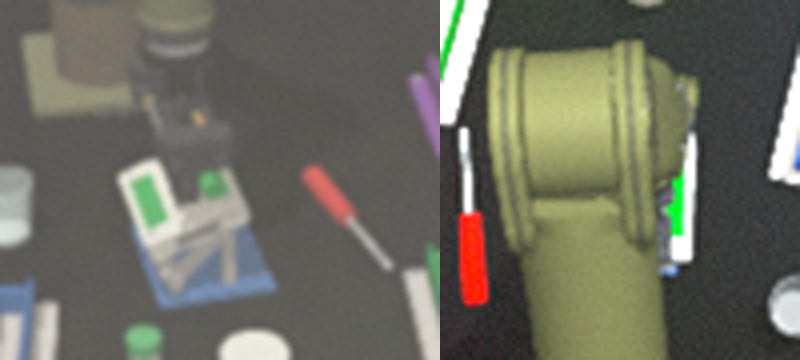

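The slab at (185,205) has begun tilting, with its rear edge on the rails. I'll soften the grip so that it pivots, and go on lowering.

Call:
{"method": "send_rows", "body": {"rows": "0 0 0 0;0.01 0 0 0;0.01 0 0.006 0;0.01 0 0.012 0;0.01 0 0.018 0;0.01 0 0.018 0", "force": 9}}

```text
clock: 18.65
tool_pos: [0.4535, 0.0302, 0.1025]
eef_rot: [0.686, 0.728, -0.001, 0.004]
contact_force: [0.1, -16.8, 20.4]
opening: 0.726
finger_force: 25.3
```

Run:
```python
from h import *
go([.4525,.034,.1],4)
P,t,_=cloud("top")
a=np.radians(4); e=np.array([[np.cos(a),np.sin(a)],[-np.sin(a),np.cos(a)]])
L=(P[...,:2]-[.4515,.049])@e.T*1000; z=P[...,2]*1000
m=(abs(L[...,0])<72)&(L[...,1]>-110)&(L[...,1]<60)&(z>55)&(z<150)&((t.max(2)>170))
print(m.sum()); l=L[m]; zz=z[m]
for y in range(-100,50,12):
    k=(l[:,1]>=y)&(l[:,1]<y+12)
    if k.sum()>3: print(y+6,k.sum(),np.round(np.median(zz[k]),1), np.round(np.median(l[k,0])))
```

```text
pos [0.4535 0.0302 0.1025] yawy 3.4 tilt [ 0.004 -0.008] q7 0.11 t 18.65 F [  0.1 -16.8  20.4] open 63.9 -> rows [ 0.013 -0.003  0.008] turn -0.0018
80
-58 63 75.2 -19.0
-46 15 80.7 -36.0
```

Call:
{"method": "send_rows", "body": {"rows": "0 0 -0.01 0;0.01 0 -0.02 0;0.02 0 -0.03 0;0.025 0 -0.035 0;0.025 0 -0.035 0;0.025 0 -0.035 0", "force": 9}}

```text
clock: 19.2
tool_pos: [0.4521, 0.0443, 0.1114]
eef_rot: [0.683, 0.73, 0.0, 0.001]
contact_force: [-0.2, -5.9, 3.3]
opening: 0.726
finger_force: 10.4
```

```bash
cat > tilt.py <<'E'
from h import *
go([.4525,.039,.109],4)
P,t,_=cloud("top")
a=np.radians(4); e=np.array([[np.cos(a),np.sin(a)],[-np.sin(a),np.cos(a)]])
L=(P[...,:2]-[.4515,.049])@e.T*1000; z=P[...,2]*1000
m=(abs(L[...,0])<72)&(L[...,1]>-110)&(L[...,1]<60)&(z>25)&(z<150)&((t.max(2)>150))
l=L[m]; zz=z[m]
for y in range(-80,60,8):
    k=(l[:,1]>=y)&(l[:,1]<y+8)
    if k.sum()>3: print(y+4,k.sum(),np.round(np.median(zz[k]),1), np.round(np.percentile(l[k,0],[5,95])))
E
python3 tilt.py
```

```text
pos [0.4521 0.0443 0.1114] yawy 3.8 tilt [ 0.001 -0.001] q7 0.09 t 19.2 F [-0.2 -5.9  3.3] open 63.9 -> rows [-0.018  0.     0.008] turn -0.0006
-52 50 81.6 [-64.  63.]
-44 48 87.8 [-66.  29.]
-36 24 89.7 [-69.  15.]
-28 4 94.8 [-17. -13.]
```

Call:
{"method": "send_rows", "body": {"rows": "0 0 0.007 0;-0.003 0 0.014 0;-0.006 0 0.021 0;-0.01 0 0.028 0;-0.013 0 0.035 0;-0.013 0 0.035 0", "force": 8}}

```text
clock: 19.75
tool_pos: [0.4529, 0.0357, 0.1037]
eef_rot: [0.685, 0.728, -0.0, 0.003]
contact_force: [-2.5, -15.7, 38.6]
opening: 0.72
finger_force: 28.9
```

```bash
python3 tilt.py
```

```text
pos [0.4529 0.0357 0.1037] yawy 3.5 tilt [ 0.004 -0.005] q7 0.1 t 19.75 F [ -2.5 -15.7  38.6] open 63.4 -> rows [ 0.011 -0.001 -0.018] turn -0.0014
-52 39 45.2 [-62.  24.]
-44 21 58.1 [-71.  -2.]
```

Call:
{"method": "send_rows", "body": {"rows": "-0.005 0 -0.01 0;-0.01 0 -0.015 0;-0.01 0 -0.015 0", "force": 8}}

```text
clock: 20.05
tool_pos: [0.4529, 0.0365, 0.1057]
eef_rot: [0.684, 0.73, 0.0, 0.001]
contact_force: [0.6, -8.0, 3.5]
opening: 0.723
finger_force: 12.3
```

```bash
python3 tilt.py
python3 - <<'E'
from h import *
p,_=eyes.snapshot("scene"); 
cv2.imwrite("pics/lean2.png",cv2.resize(p[140:230,270:380],(660,540),interpolation=cv2.INTER_CUBIC)[:,:,::-1])
E
```

```text
pos [0.4529 0.0365 0.1057] yawy 3.7 tilt [ 0.002 -0.002] q7 0.1 t 20.05 F [ 0.6 -8.   3.5] open 63.6 -> rows [ 0.008 -0.001 -0.011] turn -0.0008
-52 39 48.3 [-62.  23.]
-44 21 65.0 [-71.  -4.]
```

View pics/lean2.png

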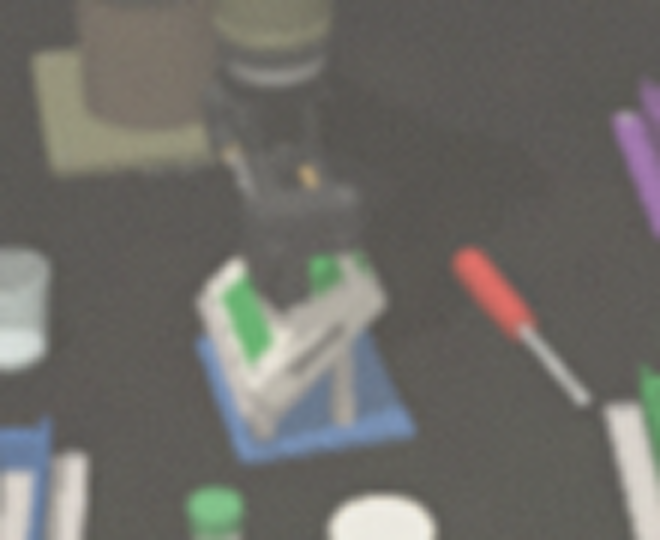

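The slab, with its near edge running from (260,390) to (380,295), now leans at about 40° with its lower edge inside the lip. I'll release it, rise and look.

Call:
{"method": "send_rows", "body": {"rows": "0 0 0 0;0 0 0 0;0 0 0 0;0 0 0 0;0 0 -0.03 0;0 0 -0.1 0;0 0 -0.2 0;0 0 -0.3 0;0 0 -0.4 0;0 0 -0.4 0", "jaw": -1}}

```text
clock: 20.98
tool_pos: [0.4549, 0.0399, 0.2297]
eef_rot: [0.682, 0.731, 0.004, 0.002]
contact_force: [0.5, 0.1, 0.0]
opening: 1.001
finger_force: 0.0
```

Call:
{"method": "send_rows", "body": {"rows": "-0.1 0 0 -0.02;-0.2 0 0 -0.04;-0.3 0 0 -0.06;-0.4 0 0 -0.08;-0.5 0 0 -0.1;-0.6 0 0 -0.12;-0.7 0 0 -0.14;-0.7 0 0 -0.16;-0.7 0 0 -0.18;-0.7 0 0 -0.2"}}

```text
clock: 21.82
tool_pos: [0.4664, -0.1707, 0.2248]
eef_rot: [0.123, 0.992, 0.001, -0.0]
contact_force: [-0.2, 0.4, -0.6]
opening: 1.0
finger_force: 0.0
```

```bash
python3 tilt.py
python3 - <<'E'
from h import *
p,_=eyes.snapshot("scene");t,_=eyes.snapshot("top")
im=np.hstack([cv2.resize(p[160:230,275:365],(450,350),interpolation=cv2.INTER_CUBIC),cv2.resize(t[175:245,285:355],(350,350),interpolation=cv2.INTER_CUBIC)])
cv2.imwrite("pics/lean3.png",im[:,:,::-1])
E
```

```text
pos [ 0.4664 -0.1707  0.2248] yawy 75.8 tilt [-0.     0.002] q7 1.37 t 21.82 F [-0.2  0.4 -0.6] open 88.0 -> rows [0.215 0.666 0.387] turn 0.1996
-52 51 48.3 [-59.  62.]
-44 59 59.9 [-64.  65.]
-36 39 68.7 [-67.  67.]
-28 34 79.3 [-64.  67.]
-20 31 83.8 [-65.  61.]
-12 46 93.9 [-65.  66.]
-4 59 101.4 [-57.  62.]
4 64 109.8 [-63.  66.]
12 65 117.8 [-64.  64.]
20 68 126.5 [-62.  63.]
28 63 128.1 [-63.  65.]
36 60 123.4 [-62.  62.]
44 25 114.0 [-57.  63.]
```

View pics/lean3.png

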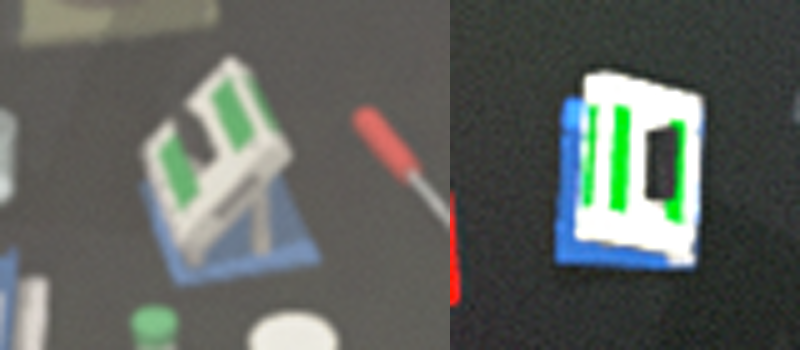

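The module leans properly at 45° in the rest: top edge at (255,100) to (290,155) in the left crop, and the depth profile has slope 1. Now I'll regrasp by the upper edge: erect it with the rear finger and then close.

```bash
cat > ridge.py <<'E'
from h import *
P=np.nanmean([cloud("top")[0] for _ in range(3)],0)
a=np.radians(4); e=np.array([[np.cos(a),np.sin(a)],[-np.sin(a),np.cos(a)]])
L=(P[...,:2]-[.4515,.049])@e.T*1000; z=P[...,2]*1000
m=(abs(L[...,0])<60)&(L[...,1]>-45)&(L[...,1]<60)&(z>55)
x,y,zz=L[...,0][m],L[...,1][m],z[m]
f=(y<20)&(abs(y-zz+106)<8)
A=np.c_[x[f],y[f],np.ones(f.sum())]; print("face z = ax+by+c",np.round(np.linalg.lstsq(A,zz[f],rcond=None)[0],3),f.sum())
t=(y>31)&(zz>105); A=np.c_[x[t],np.ones(t.sum())]; print("top y+z=ax+c",np.round(np.linalg.lstsq(A,(y+zz)[t],rcond=None)[0],3), t.sum(), "y max",np.percentile(y[t],[90,98]).round(1))
go([.4498,.0739,.2248],94)
E
python3 ridge.py
```

```text
face z = ax+by+c [8.00000e-03 1.01200e+00 1.05987e+02] 325
top y+z=ax+c [-1.00000e-02  1.58092e+02] 80 y max [42.7 43.4]
pos [ 0.4664 -0.1707  0.2251] yawy 75.4 tilt [-0.     0.001] q7 1.36 t 22.12 F [ 0.1  0.3 -0. ] open 88.2 -> rows [0.259 0.775 0.001] turn -0.0517
```

Call:
{"method": "send_rows", "body": {"rows": "0.03 0.1 0 -0.01;0.07 0.21 0 -0.02;0.11 0.32 0 -0.03;0.15 0.43 0 -0.04;0.18 0.54 0 -0.05;0.22 0.65 0 -0.052;0.25 0.75 0 -0.052;0.259 0.775 0 -0.052;0.259 0.775 0 -0.052;0.259 0.775 0 -0.052", "jaw": -0.045, "force": 40}}

```text
clock: 22.95
tool_pos: [0.4493, 0.073, 0.2252]
eef_rot: [-0.037, 0.999, -0.0, -0.0]
contact_force: [-0.6, -1.4, 0.3]
opening: 0.522
finger_force: 0.0
```

Run:
```python
from h import *
go([.4498,.0739,.145],94)
```

```text
pos [0.4493 0.073  0.2252] yawy 94.2 tilt [-0.    -0.001] q7 1.11 t 22.95 F [-0.6 -1.4  0.3] open 46.0 -> rows [-0.002  0.003  0.267] turn 0.0005
```

Call:
{"method": "send_rows", "body": {"rows": "-0.002 0.003 0.06 0;-0.002 0.003 0.14 0;-0.002 0.003 0.22 0;-0.002 0.003 0.28 0;-0.002 0.003 0.31 0;-0.002 0.003 0.33 0;-0.002 0.003 0.35 0;-0.002 0.003 0.365 0;-0.002 0.003 0.375 0;-0.002 0.003 0.375 0"}}

```text
clock: 23.78
tool_pos: [0.4501, 0.0739, 0.1126]
eef_rot: [-0.036, 0.999, -0.0, -0.0]
contact_force: [0.2, 0.7, 0.8]
opening: 0.521
finger_force: 0.0
```

Run:
```python
from h import *
go([.4498,.0739,.112],94)
```

```text
pos [0.4501 0.0739 0.1126] yawy 94.2 tilt [ 0. -0.] q7 1.0 t 23.78 F [0.2 0.7 0.8] open 45.8 -> rows [0.001 0.    0.002] turn 0.0004
```

Call:
{"method": "send_rows", "body": {"rows": "0 -0.012 0 0;0 -0.024 -0.003 0;0 -0.036 -0.006 0;0 -0.048 -0.01 0;0 -0.06 -0.014 0;0 -0.072 -0.018 0;0 -0.084 -0.022 0;0 -0.096 -0.025 0;0 -0.108 -0.028 0;0 -0.12 -0.03 0"}}

```text
clock: 24.62
tool_pos: [0.4527, 0.054, 0.1244]
eef_rot: [-0.045, 0.999, 0.01, 0.004]
contact_force: [-15.7, 39.2, 33.9]
opening: 0.525
finger_force: 25.5
```

```bash
cat > look.py <<'E'
from h import *
import sys
go([.4498,.0739,.112],94)
p,_=eyes.snapshot("scene")
cv2.imwrite(f"pics/{sys.argv[1]}.png",cv2.resize(p[140:230,270:380],(550,450),interpolation=cv2.INTER_CUBIC)[:,:,::-1])
E
python3 look.py push1
```

```text
pos [0.4527 0.054  0.1244] yawy 95.2 tilt [0.007 0.021] q7 1.06 t 24.62 F [-15.7  39.2  33.9] open 46.2 -> rows [0.004 0.066 0.043] turn 0.0034
```

View pics/push1.png

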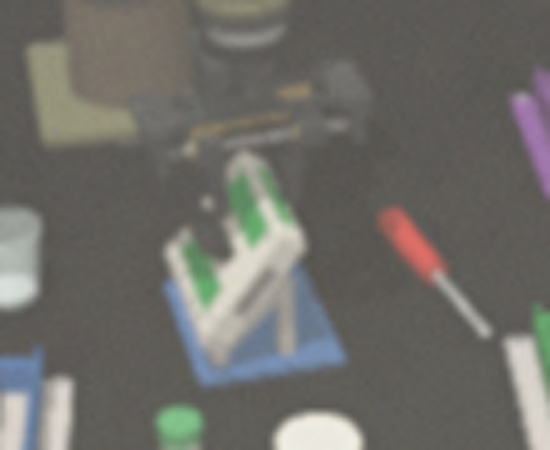

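The push slipped: the force is up and back, (-16,39,34) N, and the slab still leans at about 45°, with its edge around (235,275) in the crop. The finger rode over the upper edge. I'll back off and re-measure.

Call:
{"method": "send_rows", "body": {"rows": "0 0.05 -0.03 0;0 0.07 -0.08 0;0 0.07 -0.2 0;0 0.07 -0.3 0;0 0.07 -0.4 0;0 0.07 -0.4 0", "jaw": -0.6}}

```text
clock: 25.17
tool_pos: [0.4539, 0.0596, 0.2466]
eef_rot: [-0.036, 0.999, 0.001, 0.005]
contact_force: [0.1, 0.7, -0.4]
opening: 0.799
finger_force: 0.0
```

Call:
{"method": "send_rows", "body": {"rows": "0 -0.13 0 0;0 -0.26 0 0;0 -0.39 0 0;0 -0.52 0 0;0 -0.65 0 0;0 -0.78 0 0;0 -0.8 0 0;0 -0.8 0 0"}}

```text
clock: 25.83
tool_pos: [0.4676, -0.1842, 0.2411]
eef_rot: [-0.033, 0.999, -0.001, -0.0]
contact_force: [0.5, 1.1, -0.2]
opening: 0.8
finger_force: 0.0
```

```bash
cat >> ridge.py <<'E'
r=(zz>122); print("ridge x range",np.percentile(L[...,0][(z>122)&(abs(L[...,1]-27)<15)&(abs(L[...,0])<90)],[2,50,98]).round(1))
w=(abs(L[...,1]-5)<25)&(abs(y.mean())<1e9)&(abs(L[...,0])<90)&(z>85)&(abs(L[...,1]-z+106)<10); print("face x range",np.percentile(L[...,0][w],[1,50,99]).round(1))
def W(x,y,zt): return [.4515+(x*np.cos(a)-y*np.sin(a))/1000,.049+(x*np.sin(a)+y*np.cos(a))/1000,zt/1000]
print(np.round(W(46,20,98),4),np.round(W(-46,20,98),4)); go(W(46,20,224),94)
E
python3 ridge.py
```

```text
face z = ax+by+c [8.00000e-03 9.85000e-01 1.05793e+02] 322
top y+z=ax+c [2.00000e-03 1.58065e+02] 82 y max [42.9 43.6]
pos [ 0.4684 -0.1785  0.2415] yawy 94.3 tilt [-0.     0.001] q7 1.63 t 25.98 F [ 0.   0.4 -0.1] open 70.4 -> rows [-0.001  0.843  0.057] turn 0.0008
ridge x range [-62.8   4.1  69.3]
face x range [-65.9   1.5  72. ]
[0.496  0.0722 0.098 ] [0.4042 0.0657 0.098 ]
pos [ 0.4684 -0.1785  0.2415] yawy 94.3 tilt [-0.     0.001] q7 1.63 t 25.98 F [ 0.   0.4 -0.1] open 70.4 -> rows [-0.154  0.826  0.059] turn 0.0008
```

Call:
{"method": "send_rows", "body": {"rows": "-0.02 0.1 0 0.001;-0.045 0.22 0 0.001;-0.07 0.34 0 0.001;-0.095 0.46 0 0.001;-0.12 0.58 0 0.001;-0.145 0.7 0 0.001;-0.16 0.78 0 0.001;-0.168 0.81 0 0.001;-0.168 0.81 0 0.001;-0.168 0.81 0 0.001", "jaw": -0.5, "force": 40}}

```text
clock: 26.82
tool_pos: [0.5005, 0.0657, 0.2416]
eef_rot: [-0.034, 0.999, -0.001, -0.0]
contact_force: [-0.1, 0.7, -0.1]
opening: 0.746
finger_force: 0.0
```

Run:
```python
from h import *
go([.5003,.0675,.098],94.2)
```

```text
pos [0.5005 0.0657 0.2416] yawy 93.9 tilt [-0.001 -0.001] q7 1.16 t 26.82 F [-0.1  0.7 -0.1] open 65.7 -> rows [-0.     0.006  0.479] turn -0.0008
```

Call:
{"method": "send_rows", "body": {"rows": "0 0.006 0.1 0;0 0.006 0.2 0;0 0.006 0.28 0;0 0.006 0.35 0;0 0.006 0.4 0;0 0.006 0.43 0;0 0.006 0.455 0;0 0.006 0.475 0;0 0.006 0.475 0"}}

```text
clock: 27.57
tool_pos: [0.5009, 0.0669, 0.0987]
eef_rot: [-0.033, 0.999, -0.0, -0.0]
contact_force: [0.7, -0.5, 0.8]
opening: 0.745
finger_force: 0.0
```

Call:
{"method": "send_rows", "body": {"rows": "0 -0.012 0 0;0 -0.024 0 0;0 -0.036 0 0;0 -0.048 0 0;0 -0.055 0 0;0 -0.055 0 0"}}

```text
clock: 28.07
tool_pos: [0.5029, 0.0577, 0.1008]
eef_rot: [-0.036, 0.999, 0.005, 0.002]
contact_force: [-4.1, 12.4, 7.7]
opening: 0.751
finger_force: 6.2
```

Run:
```python
from h import *
go([.5003,.0675,.098],94.2)
```

```text
pos [0.5029 0.0577 0.1008] yawy 94.2 tilt [0.004 0.009] q7 1.06 t 28.07 F [-4.1 12.4  7.7] open 66.1 -> rows [0.006 0.033 0.009] turn -0.0001
```

```bash
cat > tilt2.py <<'E'
from h import *
p,d=eyes.snapshot("scene"); c=eyes.calibration("scene"); f=200/np.tan(np.radians(c["fov_y"]/2)); W=np.array(c["world_from_camera"])
v,u=np.mgrid[:400,:640]; r=np.stack([(u-c["cx"])/f,(v-c["cy"])/f,np.ones(u.shape)],-1)@W[:3,:3].T
tz=-W[2,3]/r[...,2]; roi=(slice(180,260),slice(200,480)); k=np.median((d/tz)[roi][p[roi].max(-1)<105]); 
P=W[:3,3]+r*(d/k)[...,None]
a=np.radians(4); e=np.array([[np.cos(a),np.sin(a)],[-np.sin(a),np.cos(a)]])
L=(P[...,:2]-[.4515,.049])@e.T*1000; z=P[...,2]*1000
print("scale",round(float(k),4))
m=(abs(L[...,0])<85)&(abs(L[...,1])<90)&(z>30)&(z<190)&(p.max(-1)>125)
g=m&(p[...,1].astype(int)-p[...,0]>12); lab=m&~g
for y in range(-80,60,8):
    k=m&(L[...,1]>=y)&(L[...,1]<y+8)
    if k.sum()>2: print(y+4,k.sum(),"z",np.percentile(z[k],[2,50,98]).round(0),"x",np.percentile(L[...,0][k],[5,95]).round(0))
E
python3 tilt2.py
```

```text
scale 0.4896
```

Run:
```python
from h import *
d=np.load("scene_d.npy");p=np.load("scene_p.npy"); c=eyes.calibration("scene"); f=200/np.tan(np.radians(c["fov_y"]/2)); W=np.array(c["world_from_camera"])
v,u=np.mgrid[:400,:640]; r=np.stack([(u-c["cx"])/f,(v-c["cy"])/f,np.ones(u.shape)],-1)@W[:3,:3].T
tz=-W[2,3]/r[...,2]
for (x,y) in((200,160),(200,185),(330,240),(340,200),(330,170),(280,280),(100,270),(500,250),(420,240),(240,150),(225,195)): print(x,y,p[y,x],np.round(d[y,x],3),np.round(tz[y,x],3),np.round(d[y,x]/tz[y,x],3))
print(np.unique(d).size, d.min(), d.max())
```

```text
200 160 [91 90 86] 0.674 2.071 0.326
200 185 [93 90 86] 0.701 1.868 0.375
330 240 [117  99  86] 0.829 1.52 0.545
340 200 [96 94 88] 0.774 1.739 0.445
330 170 [93 90 88] 0.733 1.954 0.375
280 280 [98 95 92] 0.873 1.354 0.645
100 270 [91 89 84] 0.77 1.414 0.544
500 250 [93 93 86] 0.942 1.451 0.649
420 240 [95 93 87] 0.879 1.507 0.583
240 150 [91 88 86] 0.678 2.153 0.315
225 195 [92 91 86] 0.723 1.793 0.403
251652 0.0 1.604187
```

Call:
{"method": "send_rows", "body": {"rows": "0 0.02 0 0;0 0.037 0 0;0 0.037 0 0;0 0.037 0 0;0 0.037 0.01 0;0 0.037 0.02 0;0 0.037 0.03 0;0 0.037 0.03 0", "jaw": -0.73}}

```text
clock: 28.78
tool_pos: [0.501, 0.0618, 0.0894]
eef_rot: [-0.033, 0.999, -0.0, -0.001]
contact_force: [0.1, 0.1, -0.1]
opening: 0.868
finger_force: 0.0
```

Run:
```python
from h import *
go([.5003,.062,.090],94.2)
```

```text
pos [0.501  0.0618 0.0894] yawy 93.8 tilt [-0.001 -0.001] q7 1.04 t 28.78 F [ 0.1  0.1 -0.1] open 76.4 -> rows [ 0.002  0.001 -0.002] turn -0.0011
```

Call:
{"method": "send_rows", "body": {"rows": "0 -0.007 0 0;0 -0.018 -0.014 0;0 -0.03 -0.028 0;0 -0.042 -0.042 0;0 -0.054 -0.056 0;0 -0.066 -0.068 0;0 -0.078 -0.078 0;0 -0.09 -0.087 0;0 -0.102 -0.095 0;0 -0.113 -0.1 0"}}

```text
clock: 29.62
tool_pos: [0.5045, 0.0294, 0.121]
eef_rot: [-0.034, 0.999, 0.001, 0.001]
contact_force: [-0.6, 6.5, 6.5]
opening: 0.862
finger_force: 5.3
```

Run:
```python
from h import *
go([.5003,.028,.12],94.2)
```

```text
pos [0.5045 0.0294 0.121 ] yawy 93.9 tilt [0.002 0.002] q7 1.11 t 29.62 F [-0.6  6.5  6.5] open 75.9 -> rows [ 0.014 -0.004  0.003] turn -0.0009
```

Call:
{"method": "send_rows", "body": {"rows": "0 0 0 0;0 0 0 0;0 0 -0.005 0;0 0 -0.01 0;0 0 -0.01 0;0 0 -0.01 0;0 0 -0.01 0;0 0 -0.01 0;0 0 -0.01 0;0 0 -0.01 0", "jaw": 1, "force": 40}}

```text
clock: 30.45
tool_pos: [0.5036, 0.0272, 0.1235]
eef_rot: [-0.033, 0.999, -0.001, -0.0]
contact_force: [-0.4, -0.9, 5.8]
opening: 0.337
finger_force: 37.0
```

Run:
```python
from h import *
go([.5003,.028,.12],94.2)
```

```text
pos [0.5036 0.0272 0.1235] yawy 93.8 tilt [-0.    -0.002] q7 1.11 t 30.45 F [-0.4 -0.9  5.8] open 29.6 -> rows [0.011 0.004 0.012] turn -0.0012
```

Call:
{"method": "send_rows", "body": {"rows": "0 0 0 0;0 0 -0.02 0;0 0 -0.04 0;0 0 -0.06 0;0 0 -0.08 0;0 0 -0.08 0;0 0 -0.08 0", "jaw": 1, "force": 60}}

```text
clock: 31.03
tool_pos: [0.5039, 0.0288, 0.1475]
eef_rot: [-0.034, 0.999, 0.0, 0.0]
contact_force: [0.7, 0.6, -4.5]
opening: 0.298
finger_force: 56.7
```

Run:
```python
from h import *
go([.5003,.028,.25],94.2)
```

```text
pos [0.5039 0.0288 0.1475] yawy 93.8 tilt [0.001 0.001] q7 1.13 t 31.03 F [ 0.7  0.6 -4.5] open 26.2 -> rows [ 0.012 -0.002 -0.342] turn -0.001
```

Call:
{"method": "send_rows", "body": {"rows": "0 0 -0.05 0;0 0 -0.12 0;0 0 -0.2 0;0 0 -0.28 0;0 0 -0.35 0;0 0 -0.38 0;0 0 -0.38 0"}}

```text
clock: 31.62
tool_pos: [0.5046, 0.0288, 0.2627]
eef_rot: [-0.033, 0.999, 0.0, 0.002]
contact_force: [0.6, 0.8, -4.9]
opening: 0.296
finger_force: 58.3
```

```bash
cat > mod.py <<'E'
from h import *
s=sensors.get_state(); tp=s["tool_pos"]; R=Rn.from_quat(s["eef_rot"]).as_matrix()
P=np.nanmean([cloud("top")[0] for _ in range(3)],0); t,_=eyes.snapshot("top")
Q=(P-tp)@R*1000   # tool frame, mm
m=(abs(Q[...,1])<16)&(abs(Q[...,0])<135)&(Q[...,2]>-55)&(Q[...,2]<0)&(t.max(2)>90)
print("n",m.sum()); q=Q[m]
for x in range(-132,132,12):
    k=(q[:,0]>=x)&(q[:,0]<x+12)
    if k.sum()>2: print(x+6,k.sum(),"y",np.percentile(q[k,1],[5,50,95]).round(1),"z",np.median(q[k,2]).round(1))
go(tp,None)
E
python3 mod.py
python3 - <<'E'
from h import *
P,p,H=cloud("top",np.load("top_p.npy"),np.load("top_d.npy"))
m=(np.hypot(P[...,0]-.66,P[...,1]-.42)<.12)&(P[...,2]>.06); print("bottle",rect(P[m][:,:2]),np.percentile(P[m][:,2],[50,90,99]).round(3))
m=(np.hypot(P[...,0]-.66,P[...,1]-.15)<.1)&(P[...,2]>.06); print("jar?",rect(P[m][:,:2]) if m.sum()>5 else 0)
E
```

```text
n 117
18 4 y [11.7 15.  15.3] z -28.9
30 8 y [ 7.  10.9 14.7] z -28.0
42 9 y [ 6.5 10.3 14.2] z -27.6
54 12 y [ 2.2  7.9 13.7] z -28.1
66 20 y [-2.5  5.3 13.1] z -28.3
78 20 y [-6.4  4.8 12.9] z -27.1
90 20 y [-6.7  4.5 15.6] z -25.0
102 13 y [ 2.4  7.8 15.2] z -24.1
114 11 y [ 3.5 10.7 14.7] z -24.8
pos [0.5026 0.0282 0.2597] yawy 93.8 tilt [-0.003 -0.   ] q7 1.23 t 31.82 F [ 0.6 -0.8 -4.5] open 25.6 -> rows [-0.007  0.001 -0.01 ] turn 0
bottle n311 rectc [661.9 457.6] size [71.7 78.3] ang 45.2 | mean [655.6 451.8] pca-axis 131.8 [0.114 0.159 0.167]
jar? n51 rectc [708.8  76. ] size [47. 19.] ang 37.7 | mean [707.8  74.4] pca-axis 37.4
```

Call:
{"method": "send_rows", "body": {"rows": "-0.02 0.03 0 0.003;-0.06 0.08 0 0.007;-0.12 0.15 0 0.011;-0.19 0.25 0 0.015;-0.27 0.35 0 0.019;-0.35 0.46 0 0.023;-0.43 0.57 0 0.027;-0.51 0.67 0 0.031;-0.57 0.75 0 0.033;-0.6 0.79 0 0.033"}}

```text
clock: 32.65
tool_pos: [0.6672, 0.2821, 0.2582]
eef_rot: [0.068, 0.998, 0.001, -0.001]
contact_force: [0.0, 0.5, -5.5]
opening: 0.292
finger_force: 58.6
```

Call:
{"method": "send_rows", "body": {"rows": "-0.01 0.015 0 0;-0.015 0.02 0 0;-0.015 0.02 0 0;-0.015 0.02 0 0"}}

```text
clock: 32.98
tool_pos: [0.6725, 0.28, 0.2606]
eef_rot: [0.071, 0.997, -0.001, -0.001]
contact_force: [-0.1, -0.7, -4.1]
opening: 0.292
finger_force: 58.6
```

```bash
sed -i 's/<16)&(abs(Q\[...,0\])<135)/<30)\&(abs(Q[...,0])<135)/' mod.py; python3 mod.py
python3 - <<'E'
from h import *
go([.671,.2828,.15],81.8)
E
```

```text
n 111
54 5 y [11.3 15.3 16.8] z -29.0
66 11 y [ 4.2 10.4 17.4] z -28.4
78 18 y [-3.7  7.3 16. ] z -29.0
90 25 y [-8.2  1.  14.5] z -27.0
102 24 y [-9.3  0.  15. ] z -26.5
114 28 y [-8.1  2.8 14.9] z -24.4
pos [0.6727 0.281  0.2616] yawy 81.9 tilt [ 0.    -0.001] q7 0.83 t 33.18 F [-0.2  0.5 -4.2] open 25.8 -> rows [ 0.    -0.003  0.003] turn 0
pos [0.6727 0.281  0.2616] yawy 81.9 tilt [ 0.    -0.001] q7 0.83 t 33.18 F [-0.2  0.5 -4.2] open 25.8 -> rows [0.007 0.005 0.372] turn 0.0002
```

Call:
{"method": "send_rows", "body": {"rows": "0.006 0 0.03 0;0.006 0 0.08 0;0.006 0 0.14 0;0.006 0 0.2 0;0.006 0 0.26 0;0.006 0 0.31 0;0.006 0 0.35 0;0.006 0 0.37 0;0.006 0 0.37 0;0.006 0 0.37 0"}}

```text
clock: 34.02
tool_pos: [0.6711, 0.2826, 0.1505]
eef_rot: [0.07, 0.998, 0.0, 0.0]
contact_force: [0.7, 0.4, -3.8]
opening: 0.293
finger_force: 58.6
```

Run:
```python
from h import *
go([.6708,.2813,.098],81.8)
s=sensors.get_state(); tp=s["tool_pos"]
P,t,H=cloud("top"); h,sat=H[...,0],H[...,1]
a=np.radians(-8.2); e=np.array([[np.cos(a),np.sin(a)],[-np.sin(a),np.cos(a)]])
L=(P[...,:2]-[.6245,.2895])@e.T*1000; z=P[...,2]*1000
m=(abs(L[...,1])<40)&(abs(L[...,0])<110)&(t.max(2)>90)
tp_l=e@(tp[:2]-[.6245,.2895])*1000; print("tcp in nest",tp_l.round(1))
for lo,hi in((36,60),(140,195)):
    k=m&(z>lo)&(z<hi)
    for x in range(-105,105,15):
        kk=k&(L[...,0]>=x)&(L[...,0]<x+15)
        if kk.sum()>3: print(lo,x+7,kk.sum(),"y",np.percentile(L[...,1][kk],[3,50,97]).round(1),"z",np.median(z[kk]).round(1))
    if k.sum()>3: print("x extent",np.percentile(L[...,0][k],[1,99]).round(1))
```

```text
pos [0.6711 0.2826 0.1505] yawy 81.9 tilt [0. 0.] q7 0.8 t 34.02 F [ 0.7  0.4 -3.8] open 25.8 -> rows [ 0.    -0.005  0.175] turn 0.0004
tcp in nest [47.1 -0.2]
36 -83 10 y [ 3.9 16.9 24.8] z 44.0
36 -68 7 y [18.8 21.4 24.4] z 47.1
x extent [-83.  -58.7]
140 -68 14 y [-0.2  7.8 16.1] z 175.2
140 -53 9 y [ 6.3 12.3 17.2] z 179.2
140 -8 6 y [10.4 13.1 16.3] z 179.2
x extent [-71.4  -2.8]
```

Call:
{"method": "send_rows", "body": {"rows": "0 -0.004 0.02 0;0 -0.004 0.04 0;0 -0.004 0.06 0;0 -0.004 0.08 0;0 -0.004 0.1 0;0 -0.004 0.12 0;0 -0.004 0.14 0;0 -0.004 0.14 0"}}

```text
clock: 34.73
tool_pos: [0.6715, 0.2818, 0.1159]
eef_rot: [0.071, 0.997, 0.0, 0.001]
contact_force: [-13.7, -6.3, 36.7]
opening: 0.286
finger_force: 59.9
```

Run:
```python
from h import *
go([.6708,.2813,.092],81.8)
```

```text
pos [0.6715 0.2818 0.1159] yawy 81.9 tilt [0.003 0.   ] q7 0.78 t 34.73 F [-13.7  -6.3  36.7] open 25.2 -> rows [ 0.002 -0.002  0.08 ] turn 0.0003
```

Call:
{"method": "send_rows", "body": {"rows": "0.005 0 -0.015 0;0.013 -0.005 -0.025 0;0.013 -0.005 -0.025 0;0.013 -0.005 -0.015 0;0.013 -0.005 0 0;0.013 -0.005 0.01 0;0.013 -0.005 0.02 0;0.013 -0.005 0.02 0"}}

```text
clock: 35.4
tool_pos: [0.6661, 0.2812, 0.1007]
eef_rot: [0.07, 0.998, 0.0, -0.001]
contact_force: [1.5, 3.3, -5.5]
opening: 0.289
finger_force: 59.2
```

Run:
```python
from h import *
go([.6708,.2813,.092],81.8)
```

```text
pos [0.6661 0.2812 0.1007] yawy 82.0 tilt [-0.001  0.001] q7 0.78 t 35.4 F [ 1.5  3.3 -5.5] open 25.5 -> rows [-0.015  0.003  0.029] turn 0.0005
```

Call:
{"method": "send_rows", "body": {"rows": "0 0.002 0.008 0;0 0.002 0.016 0;0 0.002 0.024 0;0 0.002 0.03 0;0 0.002 0.03 0"}}

```text
clock: 35.82
tool_pos: [0.6685, 0.2807, 0.0943]
eef_rot: [0.071, 0.997, 0.0, 0.002]
contact_force: [3.4, 0.5, 3.2]
opening: 0.29
finger_force: 59.3
```

Run:
```python
from h import *
go([.6661,.2813,.09],81.8)
```

```text
pos [0.6685 0.2807 0.0943] yawy 81.9 tilt [0.003 0.001] q7 0.78 t 35.82 F [3.4 0.5 3.2] open 25.5 -> rows [0.008 0.001 0.014] turn 0.0002
```

Call:
{"method": "send_rows", "body": {"rows": "0 0 0.008 0;0 0 0.012 0;0 0 0.012 0"}}

```text
clock: 36.07
tool_pos: [0.6702, 0.2795, 0.0917]
eef_rot: [0.071, 0.997, 0.0, 0.003]
contact_force: [5.1, -0.4, 7.0]
opening: 0.285
finger_force: 59.9
```

Call:
{"method": "send_rows", "body": {"rows": "0 0 0 0;0 0 0 0;0 0 0 0;0 0 0 0;0 0 0 0;0 0 0 0;0 0 0 0;0 0 0 0;0 0 0 0", "jaw": -1}}

```text
clock: 36.82
tool_pos: [0.6667, 0.281, 0.0896]
eef_rot: [0.07, 0.998, 0.0, -0.0]
contact_force: [0.3, -0.3, 0.6]
opening: 0.943
finger_force: 0.0
```

Call:
{"method": "send_rows", "body": {"rows": "0 0 -0.06 0;0 0 -0.16 0;0 0 -0.28 0;0 0 -0.4 0;0 0 -0.5 0;0 0 -0.5 0"}}

```text
clock: 37.32
tool_pos: [0.6704, 0.283, 0.2478]
eef_rot: [0.071, 0.997, 0.004, 0.006]
contact_force: [0.5, 1.0, 2.8]
opening: 0.996
finger_force: 0.0
```

Call:
{"method": "send_rows", "body": {"rows": "0.12 -0.12 0 0;0.2 -0.24 0 0;0.3 -0.36 0 0;0.4 -0.48 0 0;0.5 -0.6 0 0;0.6 -0.7 0 0;0.7 -0.8 0 0;0.7 -0.8 0 0;0.7 -0.8 0 0"}}

```text
clock: 38.07
tool_pos: [0.419, 0.0678, 0.2392]
eef_rot: [0.072, 0.997, -0.003, -0.003]
contact_force: [-0.9, 0.2, 0.0]
opening: 0.998
finger_force: 0.0
```

```bash
cat > chk.py <<'E'
from h import *
go([.5,.1,.3])
for i in range(2):
  P,t,H=cloud("top")
  for n,(cx,cy,th) in dict(dpass=(.6245,.2895,-8.2),drej=(.4655,.402,5.3)).items():
    a=np.radians(th); e=np.array([[np.cos(a),np.sin(a)],[-np.sin(a),np.cos(a)]])
    L=(P[...,:2]-[cx,cy])@e.T*1000; z=P[...,2]*1000
    k=(abs(L[...,1])<35)&(abs(L[...,0])<95)&(z>108)&(z<150)
    print(n,k.sum(),"z",np.percentile(z[k],[5,50,95]).round(1),"slope z/x",np.polyfit(L[...,0][k],z[k],1)[0].round(3),rect(L[k]/1000))
E
python3 chk.py
```

```text
pos [0.419  0.0678 0.2392] yawy 81.7 tilt [-0.007 -0.005] q7 0.9 t 38.07 F [-0.9  0.2  0. ] open 87.9 -> rows [-0.251  0.144 -0.205] turn 0
dpass 209 z [111.7 119.8 126.1] slope z/x 0.005 n209 rectc [1.1 0.6] size [139.6  27.8] ang 0.5 | mean [-0.3 -0.5] pca-axis 0.5
drej 220 z [111.7 120.2 125.9] slope z/x 0.009 n220 rectc [-0.3  1.1] size [ 28.6 135.3] ang 89.0 | mean [-0.7 -0.2] pca-axis 0.2
dpass 206 z [111.4 120.  125.4] slope z/x 0.003 n206 rectc [0.6 1.5] size [139.5  29.7] ang 1.4 | mean [-1.1 -0.7] pca-axis 0.8
drej 217 z [112.6 120.6 125.7] slope z/x 0.001 n217 rectc [-0.2 -0.2] size [136.1  28.5] ang 0.3 | mean [-0.8  0. ] pca-axis 0.6
```

Both modules are seated: upper edges at 120 mm, centred within about 1 mm and level. The gripper is clear of everything, so I'll hand in.

```bash
python3 -c "
from plant import finish_job; print(finish_job())"
```

```text
the job is handed in; nothing more can be done
None
```

I put the green-tagged module in the green nest and the red-tagged one in the red nest, both fully down and released; top-camera depth showed upper edges at about 120 mm and centres within about 1.5 mm, and I handed the job in at about 38 s, with no verdict returned.

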